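# Make up the going-train and the strike-train kit of a cuckoo clock

### The job

Make up the two kits for the next cuckoo clock. On the dark metal carrier, lower the brass movement plate over the round and the diamond locating pin until it lies flat on both rests (either way round fits), and lay the largest gear wheel flat, pinion up, in the square felt-lined compartment beside it; in the beech tray, lay the middle-sized wheel flat, pinion up, in the square felt-lined compartment and the blued steel arbor in the notches of its two saddles. Leave the smallest wheel, the tweezers and the eyeglass lying where they are.

Things in the scene. Friction and masses are not known exactly. Their poses are not given: they have to be found in the camera images.
- plate_mid (a point): Polished brass plate, 104 x 56 x 6 mm, 0.25 kg, flat on the counter. Point: its centre, 3 mm above the underside. y along its length (within 25 deg of straight ahead), x across, z up. Two 11 mm pin holes on the long centre line, 40 mm either side of the centre; dark dots are mere pivot holes. Same either way round. Grip its long edges at the middle, tips close to the counter.
- great_wheel_mid (a point): Largest wheel: brass gear, 62 mm diameter, 5 mm thick, four spokes, lying flat. A steel pinion, 14 mm diameter, stands up on its axis to 25 mm above the underside: grip it there. Point: on the axis, 12.5 mm above the underside; z up along the axis.
- second_wheel_mid (a point): Middle-sized wheel: brass gear, 48 mm diameter, 5 mm thick, five spokes, lying flat. A steel pinion, 14 mm diameter, stands up on its axis to 25 mm above the underside: grip it there. Point: on the axis, 12.5 mm above the underside; z up along the axis.
- escape_wheel_mid (a point): Smallest wheel: brass escape wheel, 36 mm diameter, slanted pointed teeth, lying flat with the same 14 mm pinion up to 25 mm. In neither kit: leave it. Point: on the axis, 12.5 mm above the underside.
- arbor_mid (a point): Arbor: dark blue steel shaft, 96 mm long, 8 mm diameter, with an eight-leaved pinion (14 mm diameter, 30 mm long) at its middle; 60 g. Lies on the pinion, so its axis is 7 mm above the counter. Point: its centre; y along the shaft (within 30 deg of straight ahead). Grip across the pinion.
- carrier_seat (a point): Dark metal carrier, 214 (y) x 92 mm, fixed, y within 15 deg of straight ahead/back. Point: seat middle, level with rest tops, 18 mm over the counter. At y +40 and -40 mm: rests 50 wide (x), 18 long, open between; in each an 8 mm pin (round at +40, diamond at -40), straight 7 mm, tapering to 3 mm at 14 mm up. Wheel compartment 84 x 84 mm centred at y +105 mm, floor 14 mm, rim 6 mm below the point.
- tray_cradle (a point): Beech tray, 214 (y) x 92 mm, fixed, y within 15 deg of straight ahead/back. Point: where the centre of the lying arbor belongs (along y), 17.7 mm over the counter. Saddles 34 wide (x), 8 thick at y +30 and -30 mm, tops 26 mm over the counter, 90 deg notch 28 wide, 14 deep; the pinion goes between them. Wheel compartment 84 x 84 mm centred at y +105 mm, floor 4 mm, rim 12 mm over the counter.
- tweezers_mid (a point): Brass tweezers, 120 mm long, 14 mm wide, 8 mm high, lying among the stock; leave them. Point: their middle, 4 mm above the counter; y along them.
- loupe_mid (a point): Black eyeglass (watchmaker's loupe), 34 mm diameter at the top, 28 mm high, standing amid the stock; leave it. Point: its centre, 14 mm above the counter.
There are look-alikes about, which are no part of the job. Leave any purple, turquoise or white look-alike of the part that bears great_wheel_mid alone.

How it is judged (in metres and radians):
At the end, for the whole second after the job is handed in: Plate flat on both rests, pins through (3.5 mm, 3 deg); big wheel in the carrier's, middle wheel in the tray's compartment, flat on the floor (6 deg, 22 mm from the middle); arbor in both saddles (4 mm across, 12 along, 3 high, 6 deg). All released, at rest; other three moved under 15 mm (x of plate_mid in the frame of carrier_seat between -0.0035 and 0.0035 m and y of plate_mid in the frame of carrier_seat between -0.0035 and 0.0035 m and z of plate_mid in the frame of carrier_seat between 0.0005 and 0.0055 m and angle between plate_mid's own z axis and vertical below 0.05 rad and angle between the y axis of plate_mid and the y axis of carrier_seat, either way round below 0.08 rad and x of great_wheel_mid in the frame of carrier_seat between -0.022 and 0.022 m and y of great_wheel_mid in the frame of carrier_seat between 0.083 and 0.127 m and z of great_wheel_mid in the frame of carrier_seat between -0.005 and 0.002 m and angle between each of great_wheel_mid, second_wheel_mid's own z axis and vertical below 0.1 rad and x of second_wheel_mid in the frame of tray_cradle between -0.022 and 0.022 m and y of second_wheel_mid in the frame of tray_cradle between 0.083 and 0.127 m and z of second_wheel_mid in the frame of tray_cradle between -0.00465685 and 0.00234315 m and x of arbor_mid in the frame of tray_cradle between -0.004 and 0.004 m and y of arbor_mid in the frame of tray_cradle between -0.012 and 0.012 m and z of arbor_mid in the frame of tray_cradle between -0.003 and 0.003 m and angle between the y axis of arbor_mid and the y axis of tray_cradle, either way round below 0.1 rad and linear speed of each of plate, great_wheel, second_wheel, arbor below 0.02 m/s and distance of each of escape_wheel_mid, tweezers_mid, loupe_mid from where it was at the start of the episode below 0.015 m); the robot touches nothing.
It fails at once if The smallest wheel pushed or picked up (moved more than 15 mm) (distance of escape_wheel_mid from where it was at the start of the episode above 0.015 m).
It fails at once if The tweezers pushed or picked up (moved more than 15 mm) (distance of tweezers_mid from where it was at the start of the episode above 0.015 m).
It fails at once if The eyeglass pushed or picked up (moved more than 15 mm) (distance of loupe_mid from where it was at the start of the episode above 0.015 m).
It also fails if it takes over 102 s, if anything falls off the work surface, if the arm or the gripper's body presses on something with over 40 N, if the wrist force passes 120 N, or if a joint passes its speed limit or range.

### The arm

A 7-joint arm with a two-finger parallel gripper is mounted at the origin on the work surface. World frame = base frame: x ahead of the robot, y to its left, z up, the work surface at z = 0. Lengths are in mm, angles in rad, forces in N, time in s.
With the tool pointing down it reaches from about 425 to 875 mm from the base axis. Payload 8.4 kg.
Tool frame: the origin (TCP) lies midway between the tips of the shut fingers; the grasp point (between the pads) lies manip.grasp_offset behind it (manip.grasp_offset is the distance from the TCP to the grasp point, in mm); z points along the fingers, y is the direction in which the jaws open and shut (so a half turn about z gives the same grasp; the last joint's range is limited). The gripper opens to 87 mm and grips with 3 to 60 N. Pads are 19 mm wide; open, the fingers measure 117 mm over their backs; the gripper's body (75 mm by 190 mm) begins 51 mm behind the grasp point.
Start: joints at [1.127, 0.333, 0.04, 1.465, -0.013, 1.343, -0.059], TCP at [219.682, -611.722, 222.546] pointing down, gripper open.
Joint ranges: [-2.58, 2.58], [-0.38, 2.09], [-1.3, 1.39], [0.25, 2.4], [-1.5, 4.64], [0.08, 2.09], [-2.65, 2.65]. Speed limits (rad/s): [2.22, 2.22, 2.79, 2.79, 3.14, 3.14, 3.14].

### API

Orientations are given as a unit quaternion [x, y, z, w].
In Python, from rig import manip, viewer, job, spotter gives the robot as it stands. The module is installed in compiled form; this text tells all that it offers.
- The arm moves only by the tool play_rows, never from a script. Its argument "series" is a list that holds one entry, the list of rows, each a list of 4 numbers: the shift along the tool's x, y, z in cm, then the turn about the tool's z in rad. In form: [[[dx, dy, dz, spin], ...]]. A call has 1 to 5 rows; each row shifts and turns the commanded pose from where the row before left it, along the tool's axes as they then stand; what a row does not reach is not made up. A row lasts 1/12 s, in which the tool goes at most 41.7 mm and 7.16 degrees, less where a joint would pass 70% of its speed; a pose out of reach is approached as far as the arm can. A call is refused whole if a number of a shift passes 4.17 or a number of a turn 0.125, either way. A call with a gripper value outside its range is refused whole. "hand" is the opening, from -1 (shut) to 1 (fully open), set as the call begins (left out, the last holds). The fingers move at their own pace and stop on an object; "squeeze" is the grip in N (left out, the last holds). Time passes only in rows, so rows that do not move let the fingers close. It gives the time, the measured TCP pose, the force and the opening at its end, in the units of the state.
- manip.get_state(): the state, without advancing time (a new reading comes with each control period).
- viewer.grab_frame(name): name is "side" or "top" or "wrist"; returns a dict with "image" (420x560x3 uint8, red, green, blue), "z_map" (420x560 float32, mm along the optical axis (not along the pixel's ray), 0 where there is no reading), "mtx" (3x3 intrinsics, pixels), "dist_coeffs" ([k1, k2, p1, p2, k3] as OpenCV has them; the pictures are not rectified), "position" and "attitude" of the camera in the world. Camera axes: x right, y up, looking along -z (the intrinsics and any distortion apply to the point x, -y, -z); pixel columns grow to the right and rows downward; lengths in mm; the calibration is good to about 2 mm. A picture is of the moment at which its call begins.
- job.sign_off(): hands the job in, once; it reports no verdict.
Trained networks look in the newest picture that a camera, given by its name, has taken for a name from the list of things; names that differ only in an ending like _2 or _b are one class to them, and where a whole thing is asked for, a point or a joint stands for the part that bears it (a point fixed in the world has none). Each returns a list of dicts, best first, with "confidence" (0 to 1); they miss things now and then, are a little off and sometimes report something else, mostly with a low value. They report only what shows in the picture. A call takes as long as a camera call. They do not tell look-alikes from the thing itself.
- spotter.find_in(camera, label): "rect" ([centre column, centre row, width, height] in pixels, round what is visible of it).
- spotter.silhouettes(camera, label): "pixels" (420x560 bool, what is visible of it) and "rect" ([centre column, centre row, width, height] in pixels, round what is visible of it).
The state is a dict: "time": time; "joint_positions": joint angles; "joint_vel": joint speeds; "effort": joint torques, N m; "ee_pos": TCP position; "tool_rot": TCP orientation; "wrist_force": force on the tool from outside, world axes, zero at the start; "torque": the same for the moment, N m; "grip_width": finger opening in mm.
Only numpy, scipy, OpenCV 4.12 (cv2) and the standard library are available. Lean on these libraries where they do the work, as an engineer would, in place of code of your own. Each camera call takes 0.05 s, during which the arm holds its last target.

## Working session

There is one attempt and no reset: what is moved stays moved. The work goes in short steps, Python scripts to look and compute and a tool call to move; the robot and the scene stay as the last step left them, time stands still between calls to the robot, and variables do not carry over. Pictures are saved under pics/ and viewed, and the job is handed in when it is done.

Besides the shell and the picture viewer there is one more tool, called after "Call:" by a JSON object that holds its "name" and its "arguments". play_rows: Moves the arm, as the interface text tells. Its arguments: {"type":"object","properties":{"series":{"type":"array"},"hand":{"type":"number"},"squeeze":{"type":"number"}},"required":["series"]}

```bash
mkdir -p pics; ls; python3 - <<'E'
from rig import manip, viewer, job, spotter
import cv2,numpy as np
print(manip.get_state(), manip.grasp_offset)
for n in ["top","side"]:
    f=viewer.grab_frame(n)
    print(n,f["mtx"],f["dist_coeffs"],f["position"],f["attitude"])
    cv2.imwrite(f"pics/{n}0.png",f["image"][:,:,::-1])
E
```

```text
pics
{'time': 0.0, 'joint_positions': array([ 1.1267744 ,  0.33389681,  0.03988173,  1.46627535, -0.01337714,
        1.34331324, -0.05852408]), 'joint_vel': array([-0.00132051,  0.001956  ,  0.00102824,  0.00336076, -0.00120553,
       -0.00084032,  0.0004765 ]), 'effort': array([ 2.81481116e-04, -6.56359577e+01,  1.33525752e+00, -4.03799379e+01,
       -5.97988022e-02,  4.46854904e-02,  1.54637492e-04]), 'ee_pos': array([ 219.51709939, -611.30439007,  221.66651947]), 'tool_rot': array([ 9.85177430e-01,  1.71536496e-01, -2.05447679e-04, -7.87177081e-04]), 'wrist_force': array([ 0.49408496, -0.28273408, -0.32265609]), 'torque': array([ 0.00413127, -0.00540337, -0.01071865]), 'grip_width': 87.0002407424975} 18.700000000000003
top [[457.51051876   0.         271.17353025]
 [  0.         457.51051876 207.31576379]
 [  0.           0.           1.        ]] [-0.03487642  0.          0.          0.          0.        ] [ 376.45543767   -1.45124301 1162.43370738] [ 0.05062637 -0.06001229 -0.69952399  0.71028282]
side [[500.06477661   0.         281.63893819]
 [  0.         500.06477661 210.0541003 ]
 [  0.           0.           1.        ]] [0.02914036 0.         0.         0.         0.        ] [553.87430845 790.12094355 692.13779014] [-0.01562564  0.43350417  0.90096205 -0.00986718]
```

View pics/top0.png

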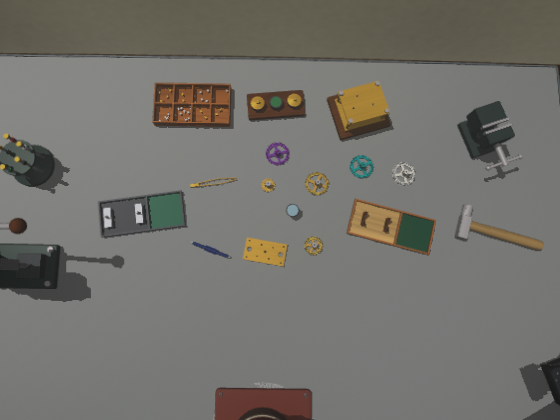

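View pics/side0.png

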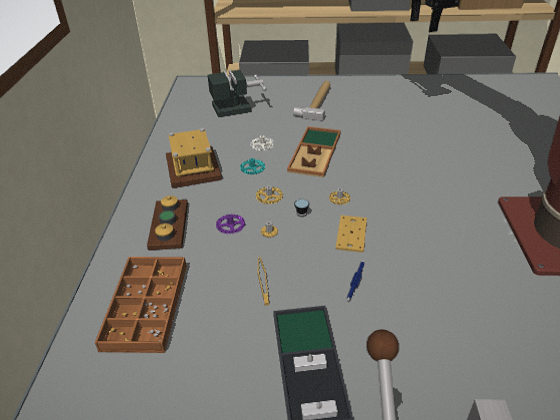

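```bash
cat > h.py <<'E'
from rig import manip, viewer, job, spotter
import cv2,numpy as np
from scipy.spatial.transform import Rotation as R
def pose(f):
    return R.from_quat(f["attitude"]).as_matrix()@np.diag([1,-1,-1.]), np.array(f["position"])
def rays(f,uv):
    p=cv2.undistortPoints(np.asarray(uv,float).reshape(-1,1,2),f["mtx"],f["dist_coeffs"]).reshape(-1,2)
    return np.c_[p,np.ones(len(p))]
def onplane(f,uv,z):
    M,o=pose(f); d=rays(f,uv)@M.T
    return o+d*((z-o[2])/d[:,2])[:,None]
def cloud(f,mask=None):
    z=f["z_map"]; m=(z>0) if mask is None else mask&(z>0)
    v,u=np.nonzero(m); M,o=pose(f)
    return o+(rays(f,np.c_[u,v])*z[v,u][:,None])@M.T,np.c_[u,v]
def proj(f,P):
    M,o=pose(f); c=(np.atleast_2d(P)-o)@M
    return cv2.projectPoints(c,np.zeros(3),np.zeros(3),f["mtx"],f["dist_coeffs"])[0].reshape(-1,2)
E
python3 - <<'E'
from h import *
f=viewer.grab_frame("top")
np.save("top.npy",f,allow_pickle=True)
P,uv=cloud(f)
for u,v in [(300,300),(100,300),(450,300),(220,150),(480,90),(220,220)]:
    i=np.where((uv==[u,v]).all(1))[0]; print(u,v,P[i])
for l in ["plate_mid","great_wheel_mid","second_wheel_mid","escape_wheel_mid","arbor_mid","carrier_seat","tray_cradle","tweezers_mid","loupe_mid"]:
    for d in spotter.silhouettes("top",l)[:5]:
        Q,_=cloud(f,d["pixels"])
        print(l,round(d["confidence"],2),np.round(d["rect"],1),d["pixels"].sum(), np.round(onplane(f,[d["rect"][:2]],5)[0],1), np.round(np.median(Q,0),1) if len(Q) else None)
E
```

```text
300 300 [[326.82791569 -91.07810585  -1.43142027]]
100 300 [[3.19071211e+02 4.08023346e+02 3.36452673e-01]]
450 300 [[ 330.89791363 -469.18855723    2.5774493 ]]
220 150 [[ 7.10134390e+02  1.20739971e+02 -6.56570116e-02]]
480 90 [[ 8.93107063e+02 -5.80280716e+02  7.14425134e-01]]
220 220 [[525.36745322 114.99100165  -1.65092498]]
plate_mid 0.73 [263.6 251.2  38.4  25.7] 876 [446.9   2.    5. ] [446.8  -1.2   5.8]
great_wheel_mid 0.84 [405.2 172.7  21.9  22.7] 297 [ 656.6 -364.4    5. ] [ 651.  -361.     4.7]
great_wheel_mid 0.75 [278.7 153.7  21.4  19. ] 313 [701.4 -33.2   5. ] [700.3 -31.    4.3]
great_wheel_mid 0.57 [318.6 182.8  23.4  25.9] 360 [ 625.6 -137.4    5. ] [ 622.6 -130.6    4.2]
great_wheel_mid 0.57 [269.  184.2  13.8  10.3] 94 [619.7  -9.1   5. ] [617.7  -6.4   5.7]
great_wheel_mid 0.55 [362.9 167.2  26.2  26.3] 142 [ 669.3 -253.4    5. ] [ 667.8 -246.5    5.8]
second_wheel_mid 0.75 [315.5 245.5  14.7  13.4] 114 [ 463.3 -129.2    5. ] [ 463.2 -129.8    5.1]
escape_wheel_mid 0.48 [212.2 181.8  44.7  11.5] 118 [623.5 137.6   5. ] [618.1 160.9   4.3]
arbor_mid 0.7 [210.9 249.3  37.7  18.8] 178 [449.7 134.9   5. ] [447.7 135.1  10.3]
carrier_seat 0.78 [144.  213.9  91.6  44. ] 3128 [537.  308.8   5. ] [537.8 314.3   4.6]
tray_cradle 0.56 [393.4 227.1  88.4  60.1] 3102 [ 513.2 -329.2    5. ] [ 514.4 -323.7    5.1]
tweezers_mid 0.7 [213.9 182.8  50.1  10.6] 70 [621.  133.1   5. ] [622.3 119.2   5.1]
```

```bash
cat >> h.py <<'E'
import math
def go(x=None,y=None,z=None,yaw=None,n=None,step=40,state=None):
    """print rows to bring the TCP to world x,y,z and tool-x yaw (deg)"""
    s=state or manip.get_state(); p=np.array(s["ee_pos"]); M=R.from_quat(s["tool_rot"]).as_matrix()
    y0=math.atan2(M[1,0],M[0,0]); t=np.array([p[i] if a is None else a for i,a in enumerate((x,y,z))])
    dy=0 if yaw is None else (math.radians(yaw)-y0+math.pi/2)%math.pi-math.pi/2
    k=n or max(1,math.ceil(np.linalg.norm(t-p)/step),math.ceil(abs(dy)/0.12))
    d=(t-p)/k/10; rows=[]
    for i in range(k):
        a=y0+dy*i/k; c,sn=math.cos(a),math.sin(a)
        rows.append([round(d[0]*c+d[1]*sn,2),round(d[0]*sn-d[1]*c,2),round(-d[2],2),round(-dy/k,3)])
    print("now",np.round(p,1),"yaw",round(math.degrees(y0),1),"tilt",np.round(M[:2,2],4),"k",k)
    for i in range(0,k,5): print([rows[i:i+5]])
def snap(n,name):
    f=viewer.grab_frame(n); cv2.imwrite(f"pics/{name}.png",f["image"][:,:,::-1]); np.save(f"{name}.npy",f,allow_pickle=True); return f
def load(name): return np.load(f"{name}.npy",allow_pickle=True).item()
E
python3 - <<'E'
from h import *
f=snap("wrist","w0")
print(f["position"],pose(f)[0],f["mtx"])
go(470,-330,320,0)
E
```

```text
[ 287.80396876 -587.05545834  385.47923557] [[ 3.37230705e-01 -9.08184209e-01 -2.47945345e-01]
 [-9.41422031e-01 -3.25354304e-01 -8.87081531e-02]
 [-1.06741320e-04  2.63336323e-01 -9.64704084e-01]] [[303.99423155   0.         281.14036182]
 [  0.         303.99423155 208.74205265]
 [  0.           0.           1.        ]]
now [ 219.7 -611.7  222.6] yaw 19.8 tilt [-0.  0.] k 10
[[[np.float64(3.31), np.float64(-1.81), np.float64(-0.97), 0.034], [np.float64(3.24), np.float64(-1.92), np.float64(-0.97), 0.034], [np.float64(3.18), np.float64(-2.03), np.float64(-0.97), 0.034], [np.float64(3.1), np.float64(-2.14), np.float64(-0.97), 0.034], [np.float64(3.03), np.float64(-2.24), np.float64(-0.97), 0.034]]]
[[[np.float64(2.95), np.float64(-2.35), np.float64(-0.97), 0.034], [np.float64(2.87), np.float64(-2.45), np.float64(-0.97), 0.034], [np.float64(2.78), np.float64(-2.54), np.float64(-0.97), 0.034], [np.float64(2.69), np.float64(-2.64), np.float64(-0.97), 0.034], [np.float64(2.6), np.float64(-2.73), np.float64(-0.97), 0.034]]]
```

View pics/w0.png

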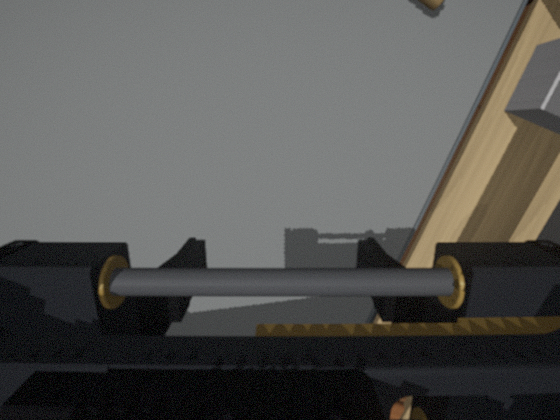

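Call:
{"name": "play_rows", "arguments": {"series": [[[3.0,-1.81,-0.97,0.034],[3.0,-1.92,-0.97,0.034],[3.0,-2.03,-0.97,0.034],[3.0,-2.14,-0.97,0.034],[3.0,-2.24,-0.97,0.034]]]}}

```text
time: 1.07
ee_pos: [337.1, -471.9, 271.7]
tool_rot: [0.996, 0.086, 0.0, 0.0]
wrist_force: [0.1, -0.8, 0.3]
grip_width: 86.9
```

Call:
{"name": "play_rows", "arguments": {"series": [[[2.4,-2.35,-0.97,0.034],[2.4,-2.45,-0.97,0.034],[2.4,-2.54,-0.97,0.034],[2.3,-2.64,-0.97,0.034],[2.3,-2.73,-0.97,0.034]]]}}

```text
time: 1.48
ee_pos: [441.0, -332.9, 320.4]
tool_rot: [1.0, 0.001, 0.0, 0.0]
wrist_force: [0.4, -0.9, -0.5]
grip_width: 87.0
```

```bash
sed -i 's/round(d\[0\]\*c/round(float(d[0]*c/; s/sn,2),round(d\[0\]\*sn-d\[1\]\*c,2),round(-d\[2\],2)/sn),2),round(float(d[0]*sn-d[1]*c),2),round(float(-d[2]),2)/' h.py; python3 - <<'E'
from h import *
f=snap("wrist","w1")
go(400,-115,320,0)
E
```

```text
now [ 447.  -325.8  322.5] yaw 0.5 tilt [0.0049 0.0012] k 6
[[[-0.75, -3.52, 0.04, 0.002], [-0.76, -3.52, 0.04, 0.002], [-0.76, -3.52, 0.04, 0.002], [-0.77, -3.52, 0.04, 0.002], [-0.77, -3.52, 0.04, 0.002]]]
[[[-0.78, -3.52, 0.04, 0.002]]]
```

View pics/w1.png

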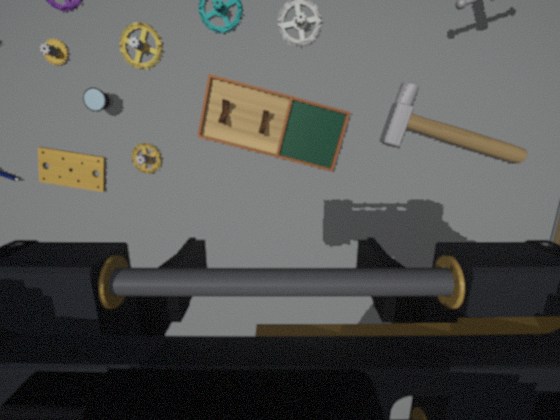

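```bash
python3 - <<'E'
from h import *
s=manip.get_state(); print(np.round(s["joint_vel"],3))
f=snap("wrist","w2")
P,uv=cloud(f)
def show(name,f,s,crop):
    r0,r1,c0,c1=crop
    im=cv2.resize(f["image"][r0:r1,c0:c1,::-1],None,fx=s,fy=s,interpolation=cv2.INTER_CUBIC); cv2.imwrite(f"pics/{name}.png",im)
show("w2c",f,4,(65,180,190,360))
go(440,-345,220,0)
go(400,-110,220,0)
E
```

```text
[ 0.025 -0.001  0.004  0.011 -0.022 -0.038  0.217]
now [ 445.3 -328.5  321.6] yaw 0.7 tilt [0.0041 0.0005] k 3
[[[-0.18, 0.55, 3.39, 0.004], [-0.18, 0.55, 3.39, 0.004], [-0.18, 0.55, 3.39, 0.004]]]
now [ 445.3 -328.5  321.6] yaw 0.7 tilt [0.0041 0.0005] k 7
[[[-0.61, -3.13, 1.45, 0.002], [-0.61, -3.13, 1.45, 0.002], [-0.62, -3.13, 1.45, 0.002], [-0.62, -3.13, 1.45, 0.002], [-0.63, -3.12, 1.45, 0.002]]]
[[[-0.64, -3.12, 1.45, 0.002], [-0.64, -3.12, 1.45, 0.002]]]
```

View pics/w2c.png

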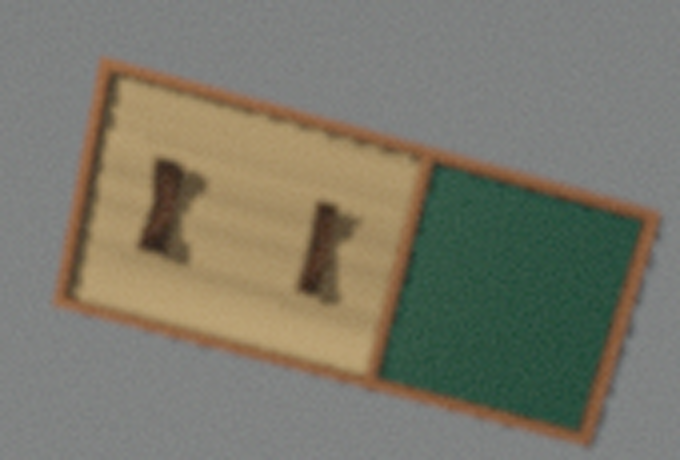

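Call:
{"name": "play_rows", "arguments": {"series": [[[0.3,1.0,3.0,0.006],[0,0.5,3.0,0.006],[0,0,3.0,0],[0,0,0,0],[0,0,0,0]]]}}

```text
time: 2.0
ee_pos: [442.6, -349.1, 228.8]
tool_rot: [1.0, -0.004, -0.001, -0.001]
wrist_force: [-0.5, 0.6, 0.6]
grip_width: 87.0
```

```bash
cat >> h.py <<'E'
def rectfit(f,mask,z):
    m=cv2.morphologyEx(mask.astype(np.uint8),cv2.MORPH_OPEN,np.ones((3,3)))
    n,l,st,_=cv2.connectedComponentsWithStats(m); i=1+np.argmax(st[1:,4])
    c=max(cv2.findContours((l==i).astype(np.uint8),cv2.RETR_EXTERNAL,cv2.CHAIN_APPROX_NONE)[0],key=len)[:,0]
    c=cv2.convexHull(c)[:,0].astype(float)
    P=onplane(f,c,z)[:,:2].astype(np.float32)
    (cx,cy),(w,h),a=cv2.minAreaRect(P)
    if w<h: w,h,a=h,w,a+90
    print("rect",round(cx,1),round(cy,1),"size",round(w,1),round(h,1),"ang",round(a,2)); return cx,cy,a
E
python3 - <<'E'
from h import *
s=manip.get_state(); print(np.round(s["joint_vel"],3))
f=snap("wrist","w3")
P,uv=cloud(f)
hsv=cv2.cvtColor(f["image"],cv2.COLOR_RGB2HSV)
d=spotter.silhouettes("wrist","tray_cradle")
for x in d: print(x["confidence"],x["rect"])
mk=d[0]["pixels"]
rectfit(f,mk,12)
b=np.zeros_like(mk); r=d[0]["rect"]; x0,y0,x1,y1=[int(t) for t in (r[0]-r[2]/2-8,r[1]-r[3]/2-8,r[0]+r[2]/2+8,r[1]+r[3]/2+8)]
b[max(y0,0):y1,max(x0,0):x1]=1
rectfit(f,b&(hsv[...,1]>70),12)
rectfit(load("w2"),(lambda g:(cv2.cvtColor(g["image"],cv2.COLOR_RGB2HSV)[...,1]>70)&(np.add.outer(np.arange(420)*0,np.arange(560))>190)&(np.add.outer(np.arange(420)*0,np.arange(560))<365)&(np.add.outer(np.arange(420),0*np.arange(560))<180)&(np.add.outer(np.arange(420),0*np.arange(560))>65))(load("w2")),12)
go(400,-110,220,0)
E
```

```text
[-0.001 -0.03  -0.005 -0.064 -0.001  0.014 -0.002]
0.71 [259.0, 123.5, 186.7, 120.2]
rect 516.3 -320.1 size 216.4 91.9 ang 75.89
rect 515.9 -320.0 size 215.0 92.1 ang 75.69
rect 515.9 -319.8 size 214.9 92.1 ang 75.69
now [ 444.2 -349.8  231.7] yaw -0.4 tilt [ 0.002  -0.0013] k 7
[[[-0.66, -3.42, 0.17, -0.001], [-0.65, -3.42, 0.17, -0.001], [-0.65, -3.42, 0.17, -0.001], [-0.65, -3.42, 0.17, -0.001], [-0.64, -3.42, 0.17, -0.001]]]
[[[-0.64, -3.42, 0.17, -0.001], [-0.63, -3.43, 0.17, -0.001]]]
```

View pics/w3.png

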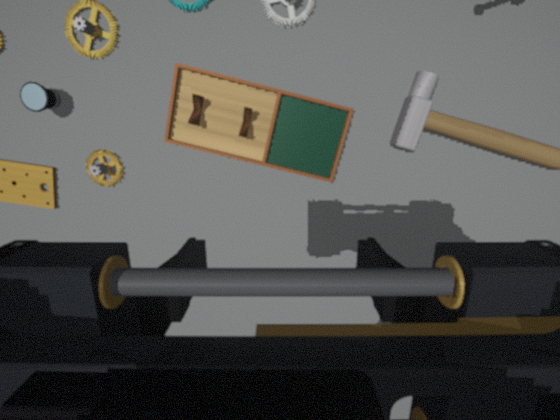

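Call:
{"name": "play_rows", "arguments": {"series": [[[-0.2,-4.0,0.2,0],[-0.2,-4.0,0.2,0],[-0.2,-4.0,0.2,0],[-0.2,-4.0,0.2,0],[-0.2,-4.0,0.2,0]]]}}

```text
time: 2.52
ee_pos: [435.7, -147.7, 222.1]
tool_rot: [1.0, -0.004, 0.002, 0.001]
wrist_force: [1.6, 0.2, 0.5]
grip_width: 87.1
```

Call:
{"name": "play_rows", "arguments": {"series": [[[0.0,-4.0,0.0,0],[0.0,-4.0,0.0,0],[0,-2.0,0,0],[0,0,0,0],[0,0,0,0]]]}}

```text
time: 2.93
ee_pos: [436.8, -48.4, 221.9]
tool_rot: [1.0, -0.002, 0.002, 0.001]
wrist_force: [0.3, -1.3, 0.0]
grip_width: 87.2
```

```bash
python3 - <<'E'
from h import *
for i in range(3):
  s=manip.get_state(); print(np.round(s["ee_pos"],2),np.round(s["joint_vel"],3))
  f=snap("wrist","w4")
E
```

```text
[436.79 -48.36 221.87] [ 0.026  0.016  0.043  0.004  0.009 -0.004  0.011]
[436.59 -49.63 221.42] [ 0.017  0.013  0.024  0.009  0.003 -0.006  0.001]
[436.37 -50.3  220.95] [ 0.008  0.012  0.009  0.011 -0.001 -0.002 -0.001]
```

View pics/w4.png

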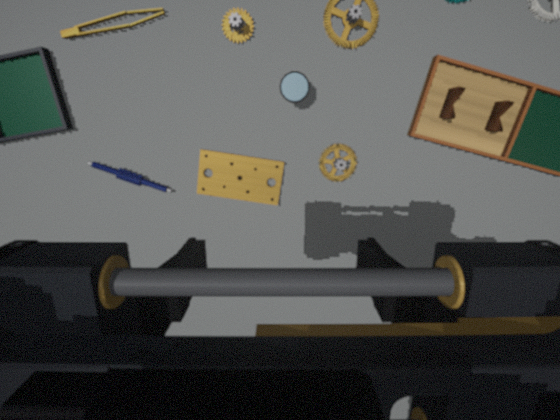

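```bash
cat >> h.py <<'E'
def box(f,u0,v0,u1,v1,sat=90):
    b=np.zeros(f["image"].shape[:2],bool); b[v0:v1,u0:u1]=1
    return b&(cv2.cvtColor(f["image"],cv2.COLOR_RGB2HSV)[...,1]>sat)
def circfit(f,mask,z):
    v,u=np.nonzero(mask); P=onplane(f,np.c_[u,v],z)[:,:2].astype(np.float32)
    (x,y),r=cv2.minEnclosingCircle(P); print("circ",round(x,1),round(y,1),"r",round(r,1)); return x,y
E
python3 - <<'E'
from h import *
f=load("w4"); f=viewer.grab_frame("wrist"); np.save("w4.npy",f,allow_pickle=True)
print("plate"); rectfit(f,box(f,190,140,292,212),6)
print("second"); circfit(f,box(f,312,138,365,188),5)
print("great"); circfit(f,box(f,316,0,385,55),5)
print("arbor"); rectfit(f,box(f,80,150,182,200),7)
print("esc"); circfit(f,box(f,215,0,262,48),5)
print("tray"); rectfit(f,box(f,404,50,560,180),12)
# pinion tops by depth
P,uv=cloud(f)
for n,c in dict(second=(463,-129),great=(624,-134)).items():
    m=(np.hypot(P[:,0]-c[0],P[:,1]-c[1])<35)&(P[:,2]>19)&(P[:,2]<32)
    print(n,m.sum(),np.round(P[m].mean(0),1))
b=f["image"][140:212,80:370,::-1]; cv2.imwrite("pics/w4c.png",cv2.resize(b,None,fx=2.7,fy=2.7,interpolation=cv2.INTER_CUBIC))
go(440,180,250,0)
E
```

```text
plate
rect 447.2 2.0 size 104.4 55.9 ang 80.77
second
circ 464.6 -120.6 r 22.9
great
circ 625.0 -129.4 r 30.6
arbor
rect 450.7 141.4 size 93.6 12.5 ang 70.13
esc
circ 618.7 -2.7 r 17.8
tray
rect 517.5 -311.5 size 203.3 92.3 ang 75.73
second 103 [ 465.4 -120.3   24.9]
great 161 [ 625.  -129.3   24.8]
now [436.  -50.5 220.2] yaw -0.5 tilt [ 0.001  -0.0002] k 6
[[[0.03, -3.84, -0.5, -0.002], [0.04, -3.84, -0.5, -0.002], [0.04, -3.84, -0.5, -0.002], [0.05, -3.84, -0.5, -0.002], [0.05, -3.84, -0.5, -0.002]]]
[[[0.06, -3.84, -0.5, -0.002]]]
```

View pics/w4c.png

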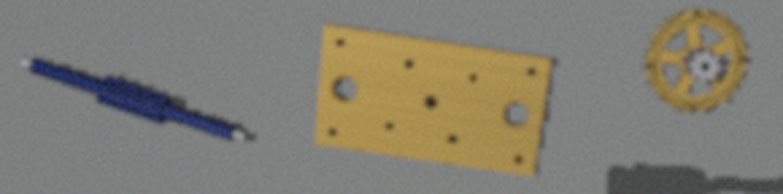

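Call:
{"name": "play_rows", "arguments": {"series": [[[0.0,-4.0,-0.5,0],[0.0,-4.0,-0.5,0],[0.0,-4.0,-0.5,0],[0.0,-4.0,-0.5,0],[0.0,-4.0,-0.5,0]]]}}

```text
time: 3.55
ee_pos: [437.3, 151.6, 245.3]
tool_rot: [1.0, -0.005, 0.0, -0.0]
wrist_force: [0.9, -0.5, -0.7]
grip_width: 87.0
```

Call:
{"name": "play_rows", "arguments": {"series": [[[0.4,-4.0,0.0,0],[0.4,-3.0,0.0,0],[0,0,0,0],[0,0,0,0],[0,0,0,0]]]}}

```text
time: 3.97
ee_pos: [446.1, 219.3, 244.3]
tool_rot: [1.0, -0.004, -0.0, 0.0]
wrist_force: [-0.5, -0.7, -0.0]
grip_width: 86.8
```

```bash
python3 - <<'E'
from h import *
viewer.grab_frame("wrist"); f=snap("wrist","w5")
s=manip.get_state(); print(np.round(s["ee_pos"],2),np.round(s["joint_vel"],3))
E
```

```text
[446.17 218.81 244.48] [ 0.001 -0.003 -0.004  0.001 -0.001 -0.001 -0.004]
```

View pics/w5.png

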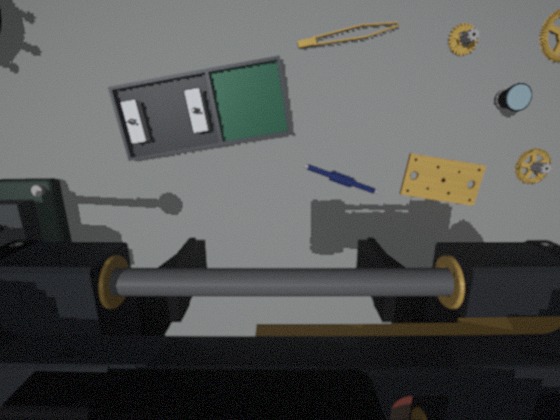

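```bash
python3 - <<'E'
from h import *
f=viewer.grab_frame("wrist"); np.save("w5.npy",f,allow_pickle=True)
d=spotter.silhouettes("wrist","carrier_seat")
for x in d: print(x["confidence"],x["rect"])
c=rectfit(f,d[0]["pixels"],12)
hsv=cv2.cvtColor(f["image"],cv2.COLOR_RGB2HSV)
w=(hsv[...,2]>150)&(hsv[...,1]<60)
for u0,u1 in ((115,160),(180,222)):
    b=np.zeros_like(w); b[80:150,u0:u1]=1
    rectfit(f,w&b,18)
print("plate"); rectfit(f,box(f,395,150,490,212),6)
print("second"); circfit(f,box(f,512,142,558,190),5)
print("arbor"); rectfit(f,box(f,300,155,382,200),7)
im=f["image"][50:170,100:300,::-1]; cv2.imwrite("pics/w5c.png",cv2.resize(im,None,fx=4,fy=4,interpolation=cv2.INTER_CUBIC))
im=f["image"][155:205,295:385,::-1]; cv2.imwrite("pics/w5d.png",cv2.resize(im,None,fx=8,fy=8,interpolation=cv2.INTER_CUBIC))
P,uv=cloud(f)
m=(P[:,2]>24)&(P[:,2]<40)&(P[:,0]>480)&(P[:,0]<600)&(P[:,1]>200)&(P[:,1]<430); print(np.c_[uv[m],np.round(P[m],1)])
E
```

```text
0.77 [201.1, 107.6, 180.4, 106.5]
rect 539.2 318.8 size 216.9 93.5 ang 98.91
rect 526.4 402.0 size 50.0 18.1 ang 8.34
rect 538.1 322.9 size 50.0 18.0 ang 8.68
plate
rect 446.6 3.1 size 105.0 56.2 ang 80.98
second
circ 464.8 -119.1 r 23.7
arbor
rect 449.6 139.0 size 93.2 11.7 ang 71.07
[[193.  107.  541.6 323.1  27.8]
 [194.  107.  541.8 322.8  24.6]
 [192.  108.  540.4 323.7  30.2]
 [193.  108.  540.3 322.2  31.3]
 [194.  108.  540.3 321.4  30. ]
 [195.  108.  540.4 320.7  28.1]
 [196.  108.  540.5 319.9  26.5]
 [191.  109.  539.5 326.2  25.9]
 [192.  109.  539.1 323.   33. ]
 [193.  109.  539.1 321.9  32.7]
 [194.  109.  539.1 321.   31.9]
 [195.  109.  539.2 320.4  29.6]
 [196.  109.  539.3 320.   26.7]
 [197.  109.  539.3 318.8  26.7]
 [191.  110.  538.1 325.3  29.6]
 [192.  110.  538.  323.2  32.7]
 [193.  110.  537.9 321.8  33.4]
 [194.  110.  538.  321.1  31.8]
 [195.  110.  538.  320.4  29.9]
 [196.  110.  538.1 319.5  28.8]
 [197.  110.  538.2 319.   26.2]
 [191.  111.  537.1 325.8  28.1]
 [192.  111.  536.8 322.8  34.3]
 [193.  111.  536.8 322.   33. ]
 [194.  111.  536.8 32
[... 796 characters left out ...]
 32.9]
 [129.  121.  526.8 400.9  30.6]
 [130.  121.  526.7 399.2  31.5]
 [131.  121.  526.8 400.1  27.2]
 [132.  121.  526.8 399.7  25.3]
 [133.  121.  526.8 399.1  24.1]
 [127.  122.  525.6 402.2  33.1]
 [128.  122.  525.6 401.4  32.3]
 [129.  122.  525.6 400.3  32.1]
 [130.  122.  525.6 400.5  29.1]
 [131.  122.  525.6 399.1  29.6]
 [132.  122.  525.6 398.6  27.9]
 [128.  123.  524.4 401.2  33. ]
 [129.  123.  524.4 400.7  31.5]
 [130.  123.  524.4 400.4  29.6]
 [131.  123.  524.4 400.1  27.8]
 [132.  123.  524.4 398.9  27.6]
 [130.  124.  523.3 401.2  28.3]
 [131.  124.  523.3 401.1  26. ]
 [132.  124.  523.3 399.7  26.4]
 [133.  124.  523.3 399.1  25. ]
 [131.  125.  522.1 401.5  25.5]]
```

View pics/w5c.png

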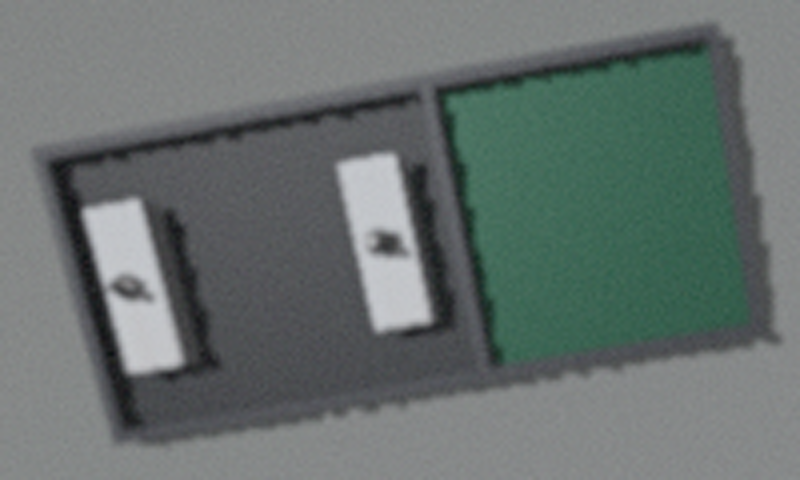

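View pics/w5d.png

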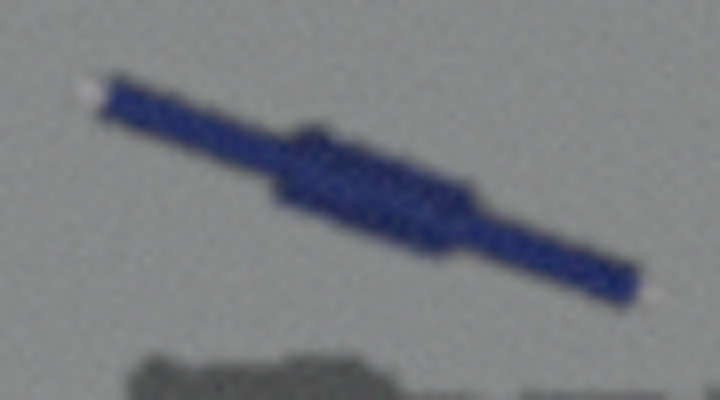

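```bash
python3 - <<'E'
from h import *
f=load("w5"); 
t=onplane(f,[(295+85/8,155+92/8),(295+655/8,155+293/8),(295+375/8,155+190/8)],7); print(t, t[:2].mean(0), np.degrees(np.arctan2(*(t[0]-t[1])[[1,0]])))
s=manip.get_state(); print(np.round(s["joint_positions"],3))
go(425,139,200,70.6,n=12)
go(450,165,200,-109.4+180,n=13)
E
```

```text
[[466.42882023 186.69463705   7.        ]
 [431.64788125  90.23684008   7.        ]
 [449.64364628 138.25637315   7.        ]] [449.03835074 138.46573857   7.        ] 70.17161215698725
[ 0.191  0.056 -0.755  1.763  0.04   1.338 -2.153]
now [446.  219.2 244.6] yaw -0.6 tilt [ 0.0002 -0.0005] k 12
[[[-0.17, 0.67, 0.37, -0.103], [-0.24, 0.65, 0.37, -0.103], [-0.3, 0.62, 0.37, -0.103], [-0.37, 0.59, 0.37, -0.103], [-0.42, 0.55, 0.37, -0.103]]]
[[[-0.48, 0.5, 0.37, -0.103], [-0.53, 0.45, 0.37, -0.103], [-0.57, 0.39, 0.37, -0.103], [-0.61, 0.33, 0.37, -0.103], [-0.64, 0.26, 0.37, -0.103]]]
[[[-0.66, 0.2, 0.37, -0.103], [-0.68, 0.13, 0.37, -0.103]]]
now [446.  219.2 244.6] yaw -0.6 tilt [ 0.0002 -0.0005] k 13
[[[0.03, 0.42, 0.34, -0.096], [-0.01, 0.42, 0.34, -0.096], [-0.04, 0.42, 0.34, -0.096], [-0.08, 0.41, 0.34, -0.096], [-0.12, 0.4, 0.34, -0.096]]]
[[[-0.16, 0.39, 0.34, -0.096], [-0.2, 0.37, 0.34, -0.096], [-0.23, 0.35, 0.34, -0.096], [-0.26, 0.32, 0.34, -0.096], [-0.29, 0.3, 0.34, -0.096]]]
[[[-0.32, 0.27, 0.34, -0.096], [-0.34, 0.24, 0.34, -0.096], [-0.37, 0.2, 0.34, -0.096]]]
```

Call:
{"name": "play_rows", "arguments": {"series": [[[0,0.6,1.0,-0.103],[-0.1,0.6,1.0,-0.103],[-0.2,0.6,1.0,-0.103],[-0.3,0.6,1.0,-0.103],[-0.4,0.6,1.0,-0.103]]]}}

```text
time: 4.58
ee_pos: [442.1, 187.5, 194.3]
tool_rot: [0.967, 0.253, 0.0, 0.0]
wrist_force: [0.9, 0.2, 0.5]
grip_width: 87.0
```

Call:
{"name": "play_rows", "arguments": {"series": [[[-0.4,0.5,1.0,-0.103],[-0.5,0.4,1.0,-0.103],[-0.6,0.3,1.0,-0.103],[-0.6,0.2,1.0,-0.103],[-0.6,0.1,1.0,-0.103]]]}}

```text
time: 5.0
ee_pos: [431.2, 157.5, 144.3]
tool_rot: [0.871, 0.491, 0.0, 0.0]
wrist_force: [0.4, -1.2, 0.7]
grip_width: 87.1
```

```bash
python3 - <<'E'
from h import *
go(449,138.5,60,70.4)
E
```

```text
now [431.2 157.5 144.3] yaw 58.8 tilt [ 0.0005 -0.0004] k 3
[[[-0.23, 0.84, 2.81, -0.068], [-0.29, 0.82, 2.81, -0.068], [-0.34, 0.8, 2.81, -0.068]]]
```

Call:
{"name": "play_rows", "arguments": {"series": [[[-0.2,0.8,2.8,-0.06],[-0.2,0.8,2.8,-0.06],[-0.3,0.8,2.4,-0.07],[0,0,0,0],[0,0,0,0]]]}}

```text
time: 5.42
ee_pos: [448.3, 140.7, 64.2]
tool_rot: [0.823, 0.568, -0.001, -0.001]
wrist_force: [0.5, 0.5, 0.5]
grip_width: 87.1
```

```bash
python3 - <<'E'
from h import *
viewer.grab_frame("wrist");f=snap("wrist","w6")
go(449,138.5,4,70.4)
E
```

```text
now [449.6 141.9  66.1] yaw 69.4 tilt [0.0015 0.0005] k 2
[[[-0.17, 0.03, 3.1, -0.009], [-0.17, 0.03, 3.1, -0.009]]]
```

View pics/w6.png

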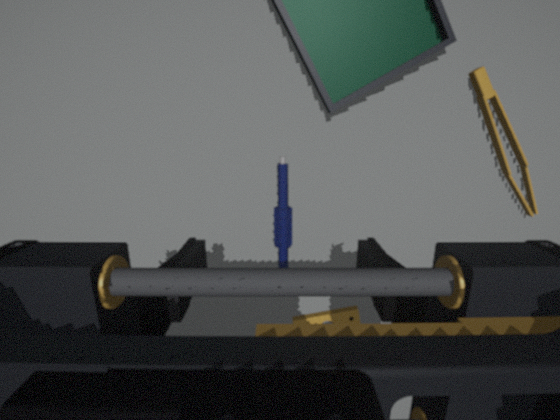

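```bash
python3 - <<'E'
from h import *
f=load("w6"); print(onplane(f,[(283,227),(283,160),(283,262)],7)); s=manip.get_state()
print(proj(f,np.array(s["ee_pos"])*[1,1,0]+[0,0,7]))
E
```

```text
[[449.66256451 138.58384741   7.        ]
 [467.6767571  186.3874254    7.        ]
 [439.34162624 111.19160482   7.        ]]
[[281.36047797 223.17044793]]
```

Consistent (449.7, 138.6). Descend and grip.

Call:
{"name": "play_rows", "arguments": {"series": [[[-0.3,0.0,3.0,-0.01],[0,0,2.0,0],[0,0,1.2,0],[0,0,0,0],[0,0,0,0]]]}}

```text
time: 5.93
ee_pos: [448.3, 139.2, 3.5]
tool_rot: [0.819, 0.574, 0.0, 0.0]
wrist_force: [0.9, 1.0, 1.1]
grip_width: 87.2
```

Call:
{"name": "play_rows", "arguments": {"series": [[[0,0,0,0],[0,0,0,0],[0,0,0,0],[0,0,0,0],[0,0,0,0]]], "hand": -1, "squeeze": 20}}

```text
time: 6.35
ee_pos: [448.2, 138.6, 3.0]
tool_rot: [0.819, 0.574, 0.0, 0.0]
wrist_force: [-0.0, -0.1, -0.5]
grip_width: 61.3
```

Call:
{"name": "play_rows", "arguments": {"series": [[[0,0,0,0],[0,0,0,0],[0,0,0,0],[0,0,0,0],[0,0,0,0]]]}}

```text
time: 6.77
ee_pos: [447.9, 138.6, 2.5]
tool_rot: [0.819, 0.574, -0.0, -0.0]
wrist_force: [0.4, 1.1, 0.3]
grip_width: 28.4
```

Call:
{"name": "play_rows", "arguments": {"series": [[[0,0,0,0],[0,0,0,0],[0,0,0,0],[0,0,0,0],[0,0,0,0]]]}}

```text
time: 7.18
ee_pos: [448.0, 138.6, 2.6]
tool_rot: [0.819, 0.574, 0.0, -0.0]
wrist_force: [0.2, 0.4, -0.3]
grip_width: 13.4
```

```bash
python3 - <<'E'
from h import *
s=manip.get_state(); print(s["grip_width"],s["wrist_force"])
go(526.8,-277.4,90,75.7)
E
```

```text
13.360378721994554 [ 0.20708419  0.39237139 -0.32106461]
now [448.  138.6   2.6] yaw 70.1 tilt [-0.  0.] k 11
[[[-3.31, 1.96, -0.79, -0.009], [-3.33, 1.93, -0.79, -0.009], [-3.35, 1.9, -0.79, -0.009], [-3.36, 1.87, -0.79, -0.009], [-3.38, 1.84, -0.79, -0.009]]]
[[[-3.4, 1.81, -0.79, -0.009], [-3.41, 1.78, -0.79, -0.009], [-3.43, 1.75, -0.79, -0.009], [-3.44, 1.72, -0.79, -0.009], [-3.46, 1.69, -0.79, -0.009]]]
[[[-3.47, 1.66, -0.79, -0.009]]]
```

Call:
{"name": "play_rows", "arguments": {"series": [[[0,0,-4.0,0],[-1.5,0.9,-3.0,0],[-3.3,1.9,-1.5,-0.01],[-3.4,1.9,0,-0.01],[-3.4,1.9,0,-0.01]]]}}

```text
time: 7.6
ee_pos: [472.5, 5.8, 89.1]
tool_rot: [0.81, 0.587, 0.001, 0.001]
wrist_force: [0.5, -0.3, -1.2]
grip_width: 13.7
```

Call:
{"name": "play_rows", "arguments": {"series": [[[-3.4,1.8,0,-0.01],[-3.4,1.8,0,-0.01],[-3.4,1.8,0,-0.01],[-3.4,1.8,0,-0.01],[-3.4,1.8,0,-0.01]]]}}

```text
time: 8.02
ee_pos: [507.6, -183.7, 87.6]
tool_rot: [0.795, 0.606, -0.0, 0.0]
wrist_force: [1.2, 0.6, -0.6]
grip_width: 13.4
```

```bash
python3 - <<'E'
from h import *
f=snap("wrist","w7")
s=manip.get_state(); print(s["grip_width"])
go(526.8,-277.4,80,75.7)
E
```

```text
12.944151091680537
now [ 507.9 -192.7   87.4] yaw 74.3 tilt [ 0.0007 -0.0039] k 3
[[[-2.55, 1.37, 0.25, -0.008], [-2.56, 1.35, 0.25, -0.008], [-2.57, 1.33, 0.25, -0.008]]]
```

View pics/w7.png

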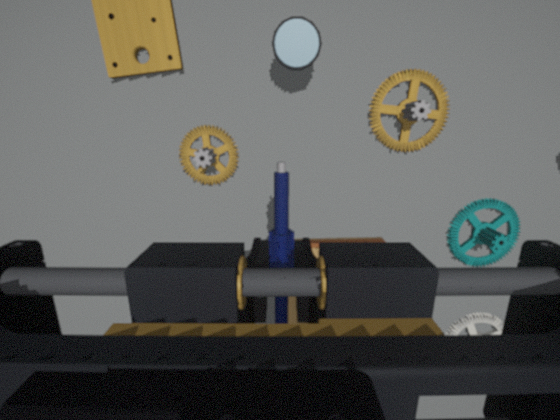

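Call:
{"name": "play_rows", "arguments": {"series": [[[-2.5,1.3,0.2,-0.008],[-2.5,1.3,0.2,-0.008],[-2.3,1.3,0.3,-0.008],[0,0,0,0],[0,0,0,0]]]}}

```text
time: 8.48
ee_pos: [526.1, -263.4, 79.8]
tool_rot: [0.789, 0.615, -0.0, -0.001]
wrist_force: [0.2, 0.8, -0.7]
grip_width: 13.4
```

```bash
python3 - <<'E'
from h import *
viewer.grab_frame("wrist"); f=snap("wrist","w8")
go(526.8,-277.4,50,75.7)
s=spotter.silhouettes("wrist","arbor_mid")
E
```

```text
now [ 526.5 -261.1   80.3] yaw 76.0 tilt [-0.0005  0.001 ] k 1
[[[-1.58, 0.42, 3.03, 0.006]]]
```

View pics/w8.png

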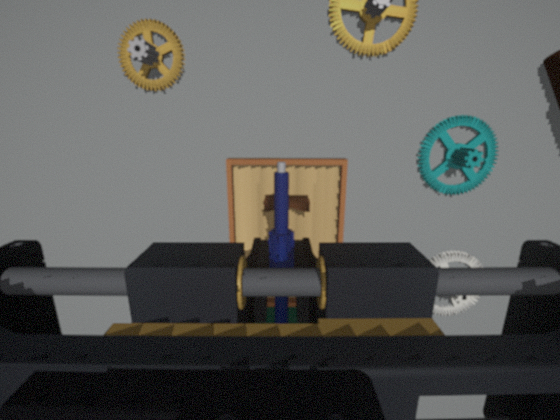

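```bash
python3 - <<'E'
from h import *
f=load("w8")
im=f["image"][145:265,210:365,::-1]; cv2.imwrite("pics/w8c.png",cv2.resize(im,None,fx=5,fy=5,interpolation=cv2.INTER_CUBIC))
C=np.array([526.8,-277.4]); yd=np.array([-.247,-.969]); xd=np.array([yd[1],-yd[0]])*-1
pts=[np.r_[C-63*yd+s*46*xd,12] for s in (1,-1)]+[np.r_[C-34*yd+s*17*xd,26] for s in (1,-1)]+[np.r_[C-26*yd+s*17*xd,26] for s in (1,-1)]
print((proj(f,pts)-[210,145])*5)
E
```

```text
[[688.45360379  73.54680909]
 [ 79.7422071   70.99078487]
 [499.77834378 281.18144764]
 [268.55337224 280.26377757]
 [498.22249329 333.53040136]
 [269.14904458 332.63471959]]
```

View pics/w8c.png

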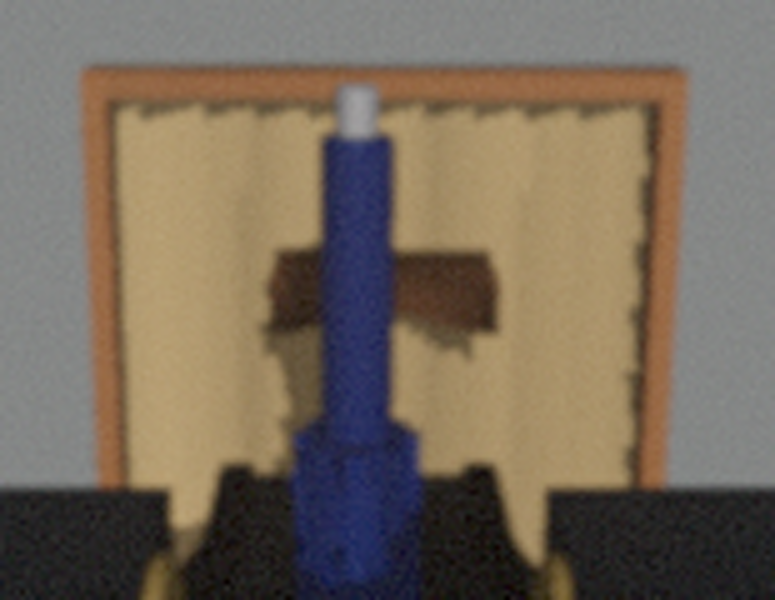

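Call:
{"name": "play_rows", "arguments": {"series": [[[-1.58,0.42,2.0,0.006],[0,0,1.0,0],[0,0,0,0],[0,0,0,0],[0,0,0,0]]]}}

```text
time: 9.05
ee_pos: [527.2, -277.4, 51.1]
tool_rot: [0.789, 0.614, 0.0, -0.0]
wrist_force: [0.3, 1.1, -1.2]
grip_width: 13.6
```

```bash
python3 - <<'E'
from h import *
go(526.8,-277.4,14,75.7)
E
```

```text
now [ 527.2 -277.4   51.1] yaw 75.7 tilt [0.0003 0.0004] k 1
[[[-0.01, -0.04, 3.71, 0.001]]]
```

Call:
{"name": "play_rows", "arguments": {"series": [[[0,0,1.5,0],[0,0,1.0,0],[0,0,0.6,0],[0,0,0.4,0],[0,0,0.2,0]]]}}

```text
time: 9.47
ee_pos: [526.6, -278.2, 13.2]
tool_rot: [0.79, 0.614, -0.0, -0.0]
wrist_force: [-5.9, 2.6, 14.1]
grip_width: 13.8
```

Call:
{"name": "play_rows", "arguments": {"series": [[[0,0,0,0],[0,0,0,0],[0,0,0,0]]]}}

```text
time: 9.72
ee_pos: [526.8, -278.4, 13.7]
tool_rot: [0.79, 0.613, 0.0, -0.0]
wrist_force: [-1.6, 2.0, 1.6]
grip_width: 13.7
```

Seated with light contact. Release partly and lift.

Call:
{"name": "play_rows", "arguments": {"series": [[[0,0,0,0],[0,0,0,0],[0,0,0,0],[0,0,0,0],[0,0,0,0]]], "hand": -0.3}}

```text
time: 10.13
ee_pos: [527.0, -278.7, 13.7]
tool_rot: [0.79, 0.613, 0.0, 0.0]
wrist_force: [0.3, 1.0, 0.2]
grip_width: 29.3
```

Call:
{"name": "play_rows", "arguments": {"series": [[[0,0,-1.0,0],[0,0,-3.0,0],[0,0,-4.0,0],[0.0,0,-4.0,0],[-2.0,0,-2.0,0]]]}}

```text
time: 10.55
ee_pos: [525.5, -294.3, 159.8]
tool_rot: [0.788, 0.616, 0.002, 0.002]
wrist_force: [1.4, -0.4, 1.0]
grip_width: 30.7
```

Call:
{"name": "play_rows", "arguments": {"series": [[[-2,0,0,0],[-2,0,0,0],[-2,0,0,0],[0.0,0,0,0],[0,0,0,0]]], "hand": 0.3}}

```text
time: 10.97
ee_pos: [506.5, -357.3, 154.1]
tool_rot: [0.79, 0.612, 0.0, 0.0]
wrist_force: [-0.2, 0.2, -0.2]
grip_width: 53.4
```

```bash
python3 - <<'E'
from h import *
viewer.grab_frame("wrist"); f=snap("wrist","w9")
go(465,-120.5,90,75)
E
```

```text
now [ 507.5 -355.1  154. ] yaw 75.7 tilt [0.0005 0.0005] k 7
[[[3.1, -1.42, 0.91, 0.002], [3.1, -1.42, 0.91, 0.002], [3.09, -1.43, 0.91, 0.002], [3.09, -1.43, 0.91, 0.002], [3.09, -1.44, 0.91, 0.002]]]
[[[3.09, -1.44, 0.91, 0.002], [3.08, -1.45, 0.91, 0.002]]]
```

View pics/w9.png

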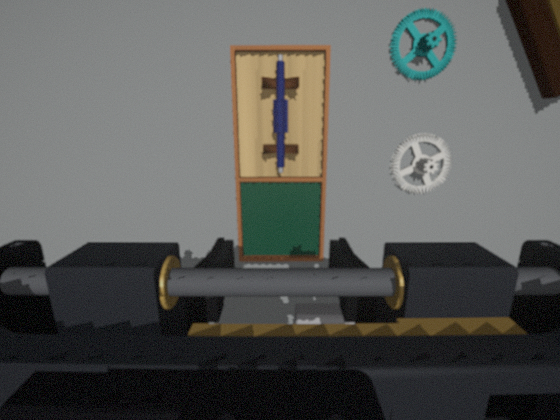

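Call:
{"name": "play_rows", "arguments": {"series": [[[3.1,-1.4,0.9,0],[3.1,-1.4,0.9,0],[3.1,-1.4,0.9,0],[3.1,-1.4,0.9,0],[3.1,-1.4,0.9,0]]]}}

```text
time: 11.48
ee_pos: [477.3, -185.7, 108.4]
tool_rot: [0.789, 0.614, 0.0, 0.0]
wrist_force: [0.6, 0.3, 0.2]
grip_width: 56.8
```

Call:
{"name": "play_rows", "arguments": {"series": [[[3.1,-1.4,0.9,0],[3.1,-1.4,0.9,0],[0,0,0,0],[0,0,0,0],[0,0,0,0]]]}}

```text
time: 11.9
ee_pos: [466.2, -121.4, 91.1]
tool_rot: [0.789, 0.614, 0.0, 0.0]
wrist_force: [0.0, -0.7, 0.2]
grip_width: 56.2
```

```bash
python3 - <<'E'
from h import *
viewer.grab_frame("wrist"); f=snap("wrist","w10")
go(465,-120.5,8,75)
E
```

```text
now [ 466.2 -122.4   91. ] yaw 75.6 tilt [ 0.0007 -0.0003] k 3
[[[0.05, -0.06, 2.77, 0.004], [0.05, -0.06, 2.77, 0.004], [0.05, -0.06, 2.77, 0.004]]]
```

View pics/w10.png

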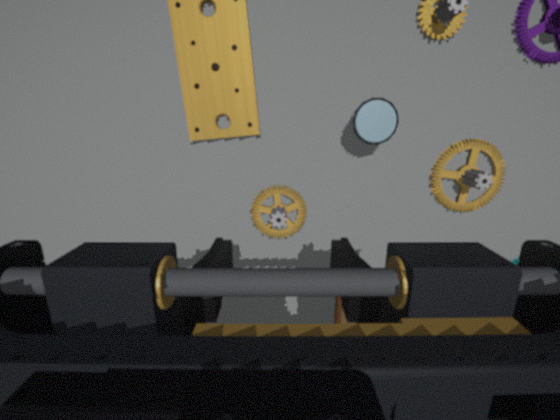

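Call:
{"name": "play_rows", "arguments": {"series": [[[0.15,-0.1,3.0,0],[0,0,3.0,0],[0,0,1.5,0],[0,0,0.8,0],[0,0,0,0]]]}}

```text
time: 12.42
ee_pos: [464.3, -120.3, 6.2]
tool_rot: [0.79, 0.613, -0.001, -0.001]
wrist_force: [-1.1, -0.0, -0.1]
grip_width: 56.7
```

Call:
{"name": "play_rows", "arguments": {"series": [[[0,0,0,0],[0,0,0,0],[0,0,0,0],[0,0,0,0],[0,0,0,0]]], "hand": -1}}

```text
time: 12.83
ee_pos: [465.7, -120.1, 8.3]
tool_rot: [0.79, 0.613, 0.0, 0.001]
wrist_force: [-0.1, -0.6, -0.2]
grip_width: 31.1
```

Call:
{"name": "play_rows", "arguments": {"series": [[[0,0,0,0],[0,0,0,0],[0,0,0,0],[0,0,0,0],[0,0,0,0]]]}}

```text
time: 13.25
ee_pos: [465.3, -119.9, 7.7]
tool_rot: [0.79, 0.613, 0.0, 0.0]
wrist_force: [-0.4, 0.0, 2.3]
grip_width: 13.2
```

```bash
python3 - <<'E'
from h import *
s=manip.get_state(); print(s["grip_width"],s["wrist_force"])
go(500.9,-379.1,80,75.7)
E
```

```text
13.18873623051548 [-0.44582808  0.02608014  2.29546335]
now [ 465.3 -119.9    7.7] yaw 75.7 tilt [ 0.0001 -0.0001] k 7
[[[-3.46, 1.41, -1.03, -0.0], [-3.46, 1.41, -1.03, -0.0], [-3.46, 1.41, -1.03, -0.0], [-3.46, 1.41, -1.03, -0.0], [-3.46, 1.41, -1.03, -0.0]]]
[[[-3.46, 1.41, -1.03, -0.0], [-3.46, 1.41, -1.03, -0.0]]]
```

Call:
{"name": "play_rows", "arguments": {"series": [[[0,0,-3.0,0],[-1.2,0.4,-3.0,0],[-3.5,1.4,-1.5,0],[-3.5,1.4,0,0],[-3.5,1.4,0,0]]]}}

```text
time: 13.67
ee_pos: [481.7, -246.5, 84.1]
tool_rot: [0.789, 0.614, 0.0, 0.001]
wrist_force: [0.8, 0.7, -0.7]
grip_width: 13.3
```

Call:
{"name": "play_rows", "arguments": {"series": [[[-3.5,1.4,0,0],[-3.5,1.4,0,0],[-3.5,1.4,0,0],[-2.0,1.0,0,0],[0,0,0,0]]]}}

```text
time: 14.08
ee_pos: [499.0, -384.8, 81.7]
tool_rot: [0.792, 0.611, -0.001, 0.001]
wrist_force: [-0.2, -0.2, -0.6]
grip_width: 13.2
```

```bash
python3 - <<'E'
from h import *
viewer.grab_frame("wrist"); f=snap("wrist","w11")
go(500.9,-379.1,12,75.7)
E
```

```text
now [ 499.9 -379.2   81.8] yaw 75.6 tilt [-0.0007  0.0011] k 2
[[[0.02, 0.05, 3.49, -0.001], [0.02, 0.05, 3.49, -0.001]]]
```

View pics/w11.png

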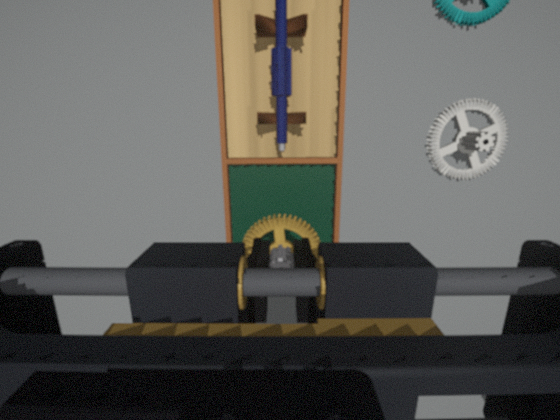

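Call:
{"name": "play_rows", "arguments": {"series": [[[0,0,3.0,0],[0,0,2.0,0],[0,0,1.0,0],[0,0,0.6,0],[0,0,0.2,0]]]}}

```text
time: 14.6
ee_pos: [500.2, -377.5, 14.0]
tool_rot: [0.789, 0.614, -0.0, -0.001]
wrist_force: [-0.4, 0.1, -0.2]
grip_width: 13.2
```

Call:
{"name": "play_rows", "arguments": {"series": [[[0,0,0.1,0],[0,0,0,0],[0,0,0,0]]]}}

```text
time: 14.85
ee_pos: [500.9, -378.9, 14.6]
tool_rot: [0.79, 0.613, 0.0, 0.001]
wrist_force: [-0.5, 0.4, -0.7]
grip_width: 13.2
```

Call:
{"name": "play_rows", "arguments": {"series": [[[0,0,0.15,0],[0,0,0.1,0],[0,0,0.05,0],[0,0,0,0],[0,0,0,0]]]}}

```text
time: 15.27
ee_pos: [500.6, -378.9, 11.7]
tool_rot: [0.79, 0.613, 0.0, 0.001]
wrist_force: [-2.3, 1.6, 7.3]
grip_width: 13.1
```

Call:
{"name": "play_rows", "arguments": {"series": [[[0,0,0,0],[0,0,0,0],[0,0,0,0],[0,0,0,0],[0,0,0,0]]], "hand": -0.3}}

```text
time: 15.68
ee_pos: [500.2, -378.6, 10.4]
tool_rot: [0.79, 0.613, -0.0, -0.0]
wrist_force: [-0.2, -0.3, -0.4]
grip_width: 29.5
```

Call:
{"name": "play_rows", "arguments": {"series": [[[0,0,-1.0,0],[0,0,-3.0,0],[0,0,-4.0,0],[0.0,0,-2.0,0],[-3.0,0,-2.0,0]]]}}

```text
time: 16.1
ee_pos: [496.9, -401.8, 134.2]
tool_rot: [0.787, 0.617, 0.002, 0.001]
wrist_force: [2.2, 1.1, -0.8]
grip_width: 30.6
```

Call:
{"name": "play_rows", "arguments": {"series": [[[-3.0,0,0,0],[-2.0,0,0,0],[0,0,0,0],[0.0,0,0,0]]], "hand": 0.3}}

```text
time: 16.43
ee_pos: [479.6, -457.4, 131.0]
tool_rot: [0.791, 0.612, -0.0, 0.0]
wrist_force: [1.0, 0.7, -0.5]
grip_width: 49.3
```

```bash
python3 - <<'E'
from h import *
viewer.grab_frame("wrist"); f=snap("wrist","w12")
P,uv=cloud(f)
m=(np.hypot(P[:,0]-501,P[:,1]+379)<26)&(P[:,2]>3)
print(np.percentile(P[m][:,2],[5,25,50,75,95]))
go(625,-129.4,100,75)
E
```

```text
[ 4.26990858  5.39002457  8.91289042  9.908651   29.10856475]
now [ 481.1 -455.   130.8] yaw 75.7 tilt [0.0004 0.0008] k 9
[[[3.9, 0.66, 0.34, 0.001], [3.9, 0.65, 0.34, 0.001], [3.9, 0.65, 0.34, 0.001], [3.9, 0.64, 0.34, 0.001], [3.9, 0.64, 0.34, 0.001]]]
[[[3.91, 0.63, 0.34, 0.001], [3.91, 0.62, 0.34, 0.001], [3.91, 0.62, 0.34, 0.001], [3.91, 0.61, 0.34, 0.001]]]
```

View pics/w12.png

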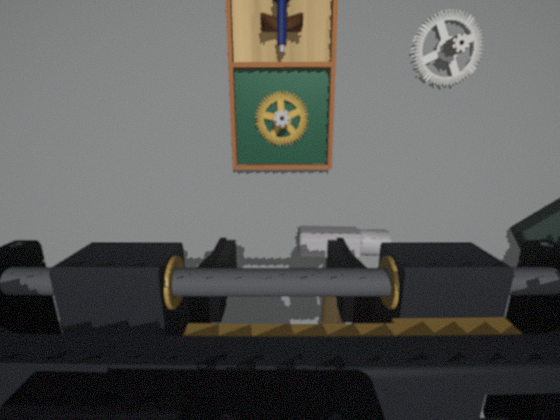

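Call:
{"name": "play_rows", "arguments": {"series": [[[3.9,0.65,0.3,0],[3.9,0.65,0.3,0],[3.9,0.65,0.3,0],[3.9,0.65,0.3,0],[3.9,0.65,0.3,0]]]}}

```text
time: 16.95
ee_pos: [561.1, -271.8, 115.9]
tool_rot: [0.789, 0.614, 0.0, 0.0]
wrist_force: [1.0, 0.0, -0.2]
grip_width: 56.6
```

Call:
{"name": "play_rows", "arguments": {"series": [[[3.9,0.6,0.3,0],[3.9,0.6,0.3,0],[3.9,0.6,0.3,0],[3.9,0.6,0.3,0],[0,0,0,0]]]}}

```text
time: 17.37
ee_pos: [624.4, -117.1, 103.8]
tool_rot: [0.786, 0.619, 0.002, -0.002]
wrist_force: [-0.8, 1.6, 0.7]
grip_width: 56.3
```

```bash
python3 - <<'E'
from h import *
viewer.grab_frame("wrist"); f=snap("wrist","w13")
go(625,-129.4,50,75)
go(625,-129.4,8,75)
E
```

```text
now [ 622.5 -125.7  103.7] yaw 76.0 tilt [-0.      0.0013] k 2
[[[-0.15, 0.16, 2.68, 0.009], [-0.15, 0.17, 2.68, 0.009]]]
now [ 622.5 -125.7  103.7] yaw 76.0 tilt [-0.      0.0013] k 3
[[[-0.1, 0.11, 3.19, 0.006], [-0.1, 0.11, 3.19, 0.006], [-0.1, 0.11, 3.19, 0.006]]]
```

View pics/w13.png

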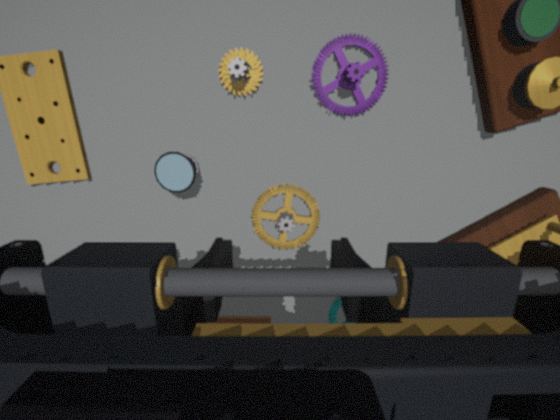

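Call:
{"name": "play_rows", "arguments": {"series": [[[-0.1,0.3,3.0,0],[0,0,2.4,0],[0,0,0,0],[0,0,0,0]]]}}

```text
time: 17.8
ee_pos: [623.4, -132.4, 48.9]
tool_rot: [0.79, 0.613, -0.001, -0.001]
wrist_force: [-0.2, 0.3, 1.1]
grip_width: 56.7
```

```bash
python3 - <<'E'
from h import *
go(625,-129.4,8,75)
E
```

```text
now [ 623.4 -132.4   48.9] yaw 75.6 tilt [-0.0028  0.0003] k 2
[[[0.17, 0.04, 2.04, 0.005], [0.17, 0.04, 2.04, 0.005]]]
```

Call:
{"name": "play_rows", "arguments": {"series": [[[0.25,0.05,2.0,0],[0,0,1.5,0],[0,0,0.5,0],[0,0,0,0],[0,0,0,0]]]}}

```text
time: 18.22
ee_pos: [625.9, -129.6, 10.1]
tool_rot: [0.79, 0.613, 0.0, 0.0]
wrist_force: [0.5, -0.5, 0.3]
grip_width: 56.3
```

Call:
{"name": "play_rows", "arguments": {"series": [[[0,0,0,0],[0,0,0,0],[0,0,0,0],[0,0,0,0],[0,0,0,0]]], "hand": -1}}

```text
time: 18.63
ee_pos: [626.0, -129.5, 9.9]
tool_rot: [0.79, 0.613, 0.0, 0.0]
wrist_force: [0.7, -0.9, 0.3]
grip_width: 30.8
```

Call:
{"name": "play_rows", "arguments": {"series": [[[0,0,0,0],[0,0,0,0],[0,0,0,0],[0,0,0,0],[0,0,0,0]]]}}

```text
time: 19.05
ee_pos: [625.8, -129.4, 9.6]
tool_rot: [0.79, 0.613, -0.0, -0.0]
wrist_force: [0.7, -0.0, 0.5]
grip_width: 13.2
```

```bash
python3 - <<'E'
from h import *
s=manip.get_state(); print(s["grip_width"],s["wrist_force"])
s["ee_pos"][2]=88
go(547.6,258.6,88,98.4,state=s)
E
```

```text
13.245115545710242 [ 0.69061644 -0.03492686  0.46776423]
now [ 625.8 -129.4   88. ] yaw 75.7 tilt [-0.  0.] k 10
[[[3.57, -1.72, -0.0, -0.04], [3.63, -1.58, -0.0, -0.04], [3.69, -1.43, -0.0, -0.04], [3.74, -1.28, -0.0, -0.04], [3.79, -1.13, -0.0, -0.04]]]
[[[3.83, -0.98, -0.0, -0.04], [3.87, -0.83, -0.0, -0.04], [3.9, -0.67, -0.0, -0.04], [3.92, -0.52, -0.0, -0.04], [3.94, -0.36, -0.0, -0.04]]]
```

Call:
{"name": "play_rows", "arguments": {"series": [[[0,0,-3.0,0],[0,0,-4.0,0],[3.5,-1.7,-0.9,-0.04],[3.6,-1.6,0,-0.04],[3.7,-1.4,0,-0.04]]]}}

```text
time: 19.47
ee_pos: [602.6, -13.3, 89.8]
tool_rot: [0.752, 0.66, 0.001, 0.001]
wrist_force: [0.0, 1.1, -1.3]
grip_width: 13.3
```

Call:
{"name": "play_rows", "arguments": {"series": [[[3.7,-1.3,0,-0.04],[3.8,-1.1,0,-0.04],[3.8,-1.0,0,-0.04],[3.8,-0.8,0,-0.04],[3.8,-0.7,0,-0.04]]]}}

```text
time: 19.88
ee_pos: [562.2, 179.3, 88.7]
tool_rot: [0.681, 0.732, 0.0, 0.0]
wrist_force: [0.6, 0.8, -0.3]
grip_width: 13.2
```

Call:
{"name": "play_rows", "arguments": {"series": [[[3.8,-0.5,0,-0.04],[3.0,-0.4,0,-0.04],[0,0,0,0],[0,0,0,0],[0,0,0,0]]]}}

```text
time: 20.3
ee_pos: [548.1, 243.9, 88.3]
tool_rot: [0.652, 0.758, -0.0, 0.0]
wrist_force: [-0.6, -0.5, -0.8]
grip_width: 12.8
```

```bash
python3 - <<'E'
from h import *
viewer.grab_frame("wrist"); f=snap("wrist","w14")
go(547.6,258.6,50,98.4)
go(547.6,258.6,13.6,98.4)
E
```

```text
now [548.6 242.8  88.4] yaw 98.4 tilt [-0.0001 -0.0009] k 2
[[[0.79, 0.07, 1.92, 0.0], [0.79, 0.07, 1.92, 0.0]]]
now [548.6 242.8  88.4] yaw 98.4 tilt [-0.0001 -0.0009] k 2
[[[0.79, 0.07, 3.74, 0.0], [0.79, 0.07, 3.74, 0.0]]]
```

View pics/w14.png

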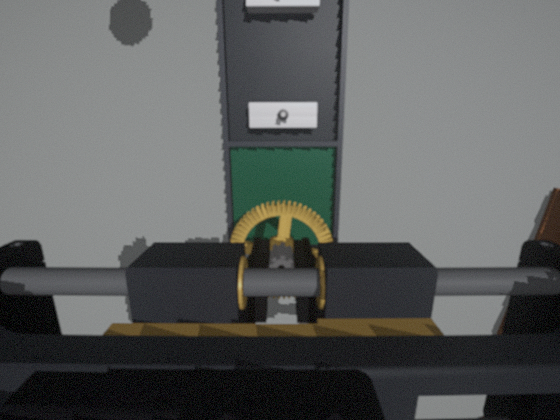

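Call:
{"name": "play_rows", "arguments": {"series": [[[1.0,0.1,1.5,0],[0.6,0,2.0,0],[0,0,1.0,0],[0,0,0,0],[0,0,0,0]]]}}

```text
time: 20.82
ee_pos: [546.7, 259.2, 43.3]
tool_rot: [0.653, 0.758, -0.001, -0.0]
wrist_force: [1.1, 0.4, 0.0]
grip_width: 13.0
```

```bash
python3 - <<'E'
from h import *
viewer.grab_frame("wrist")
go(547.6,258.6,13.6,98.4)
E
```

```text
now [547.1 259.6  44. ] yaw 98.5 tilt [ 0.0001 -0.0003] k 1
[[[-0.1, 0.03, 3.04, 0.002]]]
```

Call:
{"name": "play_rows", "arguments": {"series": [[[0,0,1.5,0],[0,0,0.8,0],[0,0,0.4,0],[0,0,0.2,0],[0,0,0.1,0]]]}}

```text
time: 21.28
ee_pos: [546.2, 260.0, 13.5]
tool_rot: [0.652, 0.758, -0.001, -0.0]
wrist_force: [-4.0, -4.2, 10.6]
grip_width: 13.2
```

Call:
{"name": "play_rows", "arguments": {"series": [[[0,0,0.1,0],[0,0,0,0],[0,0,0,0]]]}}

```text
time: 21.53
ee_pos: [546.4, 260.2, 13.5]
tool_rot: [0.652, 0.758, -0.0, 0.0]
wrist_force: [-4.0, -3.4, 8.7]
grip_width: 13.3
```

Seated. Release, lift, look.

Call:
{"name": "play_rows", "arguments": {"series": [[[0,0,0,0],[0,0,0,0],[0,0,0,0],[0,0,0,0],[0,0,0,0]]], "hand": -0.3}}

```text
time: 21.95
ee_pos: [546.7, 260.6, 12.6]
tool_rot: [0.652, 0.758, 0.0, -0.0]
wrist_force: [-0.8, -0.2, -0.3]
grip_width: 29.4
```

Call:
{"name": "play_rows", "arguments": {"series": [[[0,0,-1.0,0],[0,0,-3.0,0],[0,0,-4.0,0],[0.0,0,-3.0,0],[-1.5,0,-3.0,0]]]}}

```text
time: 22.37
ee_pos: [547.7, 249.1, 155.6]
tool_rot: [0.65, 0.76, 0.001, -0.001]
wrist_force: [0.2, 0.0, 0.6]
grip_width: 30.7
```

Call:
{"name": "play_rows", "arguments": {"series": [[[-1.5,0,0,0],[0,0,0,0],[0,0,0,0],[0,0,0,0]]], "hand": 1}}

```text
time: 22.7
ee_pos: [550.2, 231.3, 151.8]
tool_rot: [0.652, 0.758, -0.0, -0.001]
wrist_force: [0.4, 0.7, -0.4]
grip_width: 49.5
```

```bash
python3 - <<'E'
from h import *
viewer.grab_frame("wrist"); viewer.grab_frame("wrist"); f=snap("wrist","w15")
hsv=cv2.cvtColor(f["image"],cv2.COLOR_RGB2HSV)
w=(hsv[...,2]>150)&(hsv[...,1]<60)
n,l,st,c=cv2.connectedComponentsWithStats(w.astype(np.uint8))
for i in range(1,n):
    if st[i,4]>200 and st[i,1]<220: print(st[i]); rectfit(f,l==i,18)
go(446.9,2.5,100,80.9)
E
```

```text
[ 255    0   58   19 1004]
rect 526.7 400.6 size 49.6 14.0 ang 8.62
[ 256   94   55   21 1049]
rect 538.2 322.8 size 50.0 17.7 ang 8.63
now [550.2 231.7 151.7] yaw 98.7 tilt [-0.0018  0.0001] k 7
[[[-3.01, -1.95, 0.74, 0.044], [-3.1, -1.82, 0.74, 0.044], [-3.18, -1.68, 0.74, 0.044], [-3.25, -1.54, 0.74, 0.044], [-3.31, -1.39, 0.74, 0.044]]]
[[[-3.37, -1.24, 0.74, 0.044], [-3.42, -1.09, 0.74, 0.044]]]
```

View pics/w15.png

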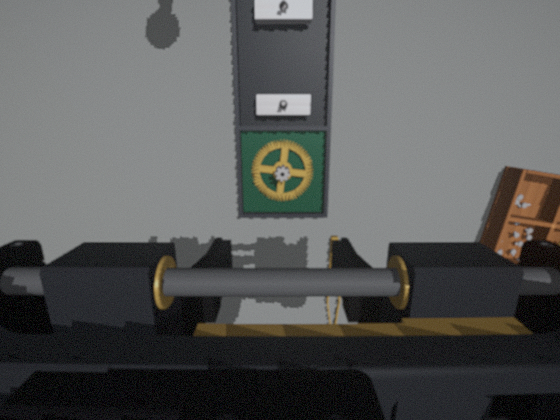

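Call:
{"name": "play_rows", "arguments": {"series": [[[-3.0,-1.95,0.6,0.044],[-3.1,-1.8,0.6,0.044],[-3.2,-1.7,0.6,0.044],[-3.3,-1.5,0.6,0.044],[-3.3,-1.4,0.6,0.044]]]}}

```text
time: 23.27
ee_pos: [476.2, 65.8, 121.8]
tool_rot: [0.732, 0.681, -0.0, -0.0]
wrist_force: [0.6, -1.2, 0.2]
grip_width: 85.7
```

Call:
{"name": "play_rows", "arguments": {"series": [[[-4.0,-1.2,0.6,0.044],[-4.0,-1.1,0.6,0.044],[-2,0,0,0],[0,0,0,0],[0,0,0,0]]]}}

```text
time: 23.68
ee_pos: [444.0, -30.3, 110.4]
tool_rot: [0.761, 0.648, -0.0, -0.0]
wrist_force: [1.1, 0.4, -0.1]
grip_width: 87.1
```

```bash
python3 - <<'E'
from h import *
viewer.grab_frame("wrist"); viewer.grab_frame("wrist"); f=snap("wrist","w16")
go(446.9,2.5,60,80.9)
E
```

```text
now [444.7 -28.3 110.7] yaw 81.1 tilt [0.0001 0.0007] k 2
[[[1.54, -0.13, 2.53, 0.002], [1.54, -0.13, 2.53, 0.002]]]
```

View pics/w16.png

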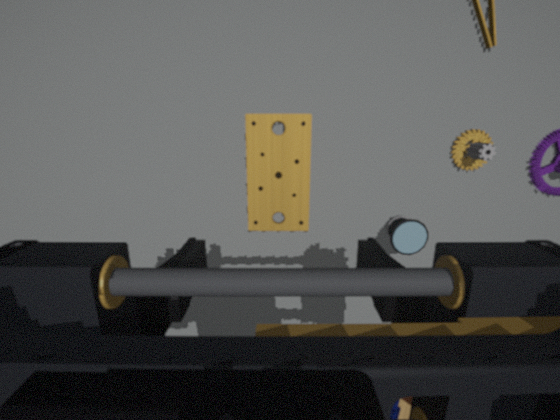

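```bash
python3 - <<'E'
from h import *
f=load("w16"); c=rectfit(f,box(f,230,100,330,238),6)
# holes
from numpy import *
g=f["image"][...,1].astype(float)
im=f["image"][100:245,230:330,::-1]; cv2.imwrite("pics/w16c.png",cv2.resize(im,None,fx=4,fy=4,interpolation=cv2.INTER_CUBIC))
go(c[0],c[1],60,c[2])
print(onplane(load("w5"),[(414.0,175.8)],6))
E
```

```text
rect 446.8 2.0 size 103.3 55.9 ang 80.99
now [444.7 -28.3 110.7] yaw 81.1 tilt [0.0001 0.0007] k 2
[[[1.52, -0.13, 2.53, 0.001], [1.52, -0.13, 2.53, 0.001]]]Traceback (most recent call last):
  File "<stdin>", line 8, in <module>
    fid = stack.enter_context(open(os.fspath(file), "rb"))
                              ~~~~^^^^^^^^^^^^^^^^^^^^^^^
FileNotFoundError: [Errno 2] No such file or directory: 'w5'
```

View pics/w16c.png

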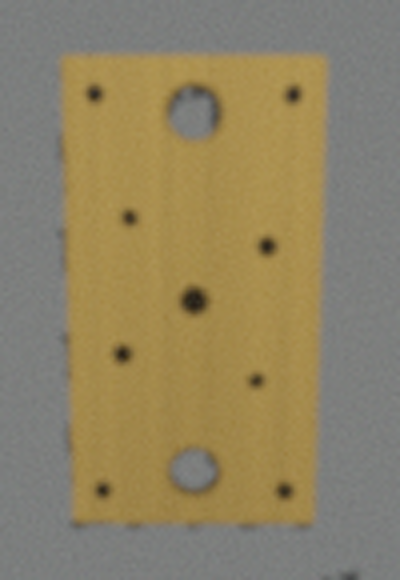

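Call:
{"name": "play_rows", "arguments": {"series": [[[1.5,-0.1,2.5,0],[1.5,-0.1,2.5,0],[0,0,1.5,0],[0,0,0,0],[0,0,0,0]]]}}

```text
time: 24.25
ee_pos: [446.6, 1.3, 45.4]
tool_rot: [0.76, 0.65, -0.0, -0.001]
wrist_force: [0.8, 0.9, -0.4]
grip_width: 87.3
```

```bash
python3 - <<'E'
from h import *
t=onplane(load("w16"),[(278.5,127.75),(278.5,217.5)],6); print(t,t.mean(0))
viewer.grab_frame("wrist"); 
go(446.8,2.2,2.5,81)
E
```

```text
[[453.75086485  41.8212444    6.        ]
 [441.08385675 -37.04608066   6.        ]] [447.4173608    2.38758187   6.        ]
now [447.4   0.7  46.2] yaw 81.0 tilt [0.     0.0005] k 2
[[[0.07, -0.04, 2.19, 0.0], [0.07, -0.04, 2.19, 0.0]]]
```

Call:
{"name": "play_rows", "arguments": {"series": [[[0.15,0,2.0,0],[0,0,1.5,0],[0,0,0.5,0],[0,0,0.3,0],[0,0,0,0]]]}}

```text
time: 24.72
ee_pos: [447.6, 1.4, 3.2]
tool_rot: [0.761, 0.649, 0.0, 0.0]
wrist_force: [-0.2, 0.6, 0.2]
grip_width: 86.8
```

Call:
{"name": "play_rows", "arguments": {"series": [[[0,0,0,0],[0,0,0,0],[0,0,0,0],[0,0,0,0],[0,0,0,0]]], "hand": -1, "squeeze": 30}}

```text
time: 25.13
ee_pos: [447.5, 1.4, 3.0]
tool_rot: [0.761, 0.649, 0.0, 0.0]
wrist_force: [-0.6, -1.0, 0.0]
grip_width: 61.3
```

Call:
{"name": "play_rows", "arguments": {"series": [[[0,0,0,0],[0,0,0,0],[0,0,0,0],[0,0,0,0]]]}}

```text
time: 25.47
ee_pos: [447.3, 1.5, 2.8]
tool_rot: [0.761, 0.649, -0.0, 0.0]
wrist_force: [-1.8, -0.6, 4.1]
grip_width: 54.9
```

Call:
{"name": "play_rows", "arguments": {"series": [[[0,0,-0.5,0],[0,0,-1.5,0],[0,0,-3.0,0],[0,0,-3.0,0],[0,0,0,0]]]}}

```text
time: 25.88
ee_pos: [450.2, 1.8, 87.5]
tool_rot: [0.761, 0.649, 0.002, 0.002]
wrist_force: [1.9, -0.1, -2.4]
grip_width: 54.8
```

```bash
python3 - <<'E'
from h import *
viewer.grab_frame("wrist");viewer.grab_frame("wrist"); f=snap("wrist","w17")
s=manip.get_state(); print(s["grip_width"],s["wrist_force"],s["ee_pos"])
go(532.3,362.5,85,98.4)
im=f["image"][60:260,180:380,::-1]; cv2.imwrite("pics/w17c.png",cv2.resize(im,None,fx=3,fy=3,interpolation=cv2.INTER_CUBIC))
E
```

```text
55.07462066505372 [ 0.40517573 -0.29996891 -2.74141002] [446.94272755   1.25469549  82.36226568]
now [446.9   1.3  82.4] yaw 80.9 tilt [-0.     -0.0004] k 10
[[[3.7, 0.27, -0.03, -0.03], [3.69, 0.39, -0.03, -0.03], [3.68, 0.5, -0.03, -0.03], [3.66, 0.61, -0.03, -0.03], [3.64, 0.72, -0.03, -0.03]]]
[[[3.62, 0.83, -0.03, -0.03], [3.59, 0.94, -0.03, -0.03], [3.56, 1.05, -0.03, -0.03], [3.53, 1.16, -0.03, -0.03], [3.49, 1.27, -0.03, -0.03]]]
```

View pics/w17c.png

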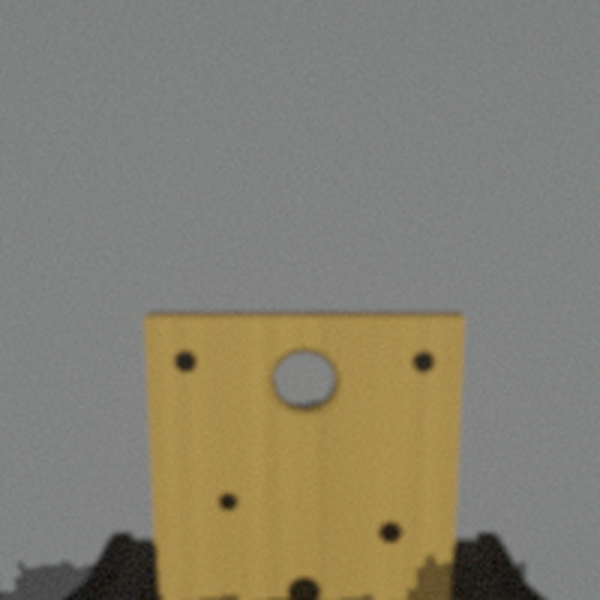

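```bash
python3 - <<'E'
from h import *
f=load("w17")
s=manip.get_state(); M=R.from_quat(s["tool_rot"]).as_matrix()
for nm,uv in dict(hole=(281.7,186.7),TL=(180+146/3,60+315/3),TR=(180+463/3,60+315/3),mid=(180+304/3,60+591/3)).items():
    p=onplane(f,[uv],85.6)[0]; print(nm,np.round(M.T@(p-s["ee_pos"]),1))
E
```

```text
hole [41.   1.5 -3.3]
TL [ 52.7 -26.5  -3.3]
TR [52.6 29.3 -3.3]
mid [-0.   1.3 -3.2]
```

Call:
{"name": "play_rows", "arguments": {"series": [[[3.7,0.3,0,-0.03],[3.7,0.4,0,-0.03],[3.7,0.5,0,-0.03],[3.6,0.6,0,-0.03],[3.6,0.7,0,-0.03]]]}}

```text
time: 26.45
ee_pos: [489.2, 182.5, 80.9]
tool_rot: [0.71, 0.705, -0.001, -0.001]
wrist_force: [0.2, -0.4, -1.8]
grip_width: 55.2
```

Call:
{"name": "play_rows", "arguments": {"series": [[[3.6,0.8,0,-0.03],[3.5,0.9,0,-0.03],[3.0,1.0,0,-0.03],[1.5,1.1,0,-0.03],[0,0,0,0]]]}}

```text
time: 26.87
ee_pos: [523.8, 303.2, 80.6]
tool_rot: [0.664, 0.748, -0.0, -0.002]
wrist_force: [-0.6, 0.1, -1.7]
grip_width: 54.7
```

```bash
python3 - <<'E'
from h import *
viewer.grab_frame("wrist");viewer.grab_frame("wrist"); f=snap("wrist","w18")
s=manip.get_state(); print(s["grip_width"],s["wrist_force"],s["ee_pos"])
go(532.3,362.5,60,98.4)
E
```

```text
55.06186808071608 [-0.87473745 -1.4079907  -2.31080916] [523.68153084 297.83885543  80.79139438]
now [523.7 297.8  80.8] yaw 96.4 tilt [-0.0031 -0.0014] k 2
[[[3.16, 0.79, 1.04, -0.017], [3.15, 0.84, 1.04, -0.017]]]
```

View pics/w18.png

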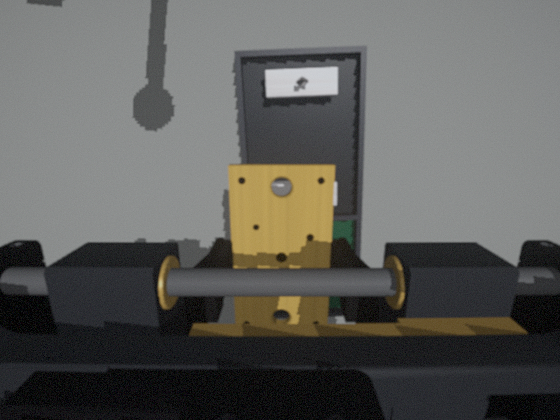

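```bash
python3 - <<'E'
from h import *
f=load("w18"); 
im=f["image"][40:260,200:380,::-1]; cv2.imwrite("pics/w18c.png",cv2.resize(im,None,fx=2.7,fy=2.7,interpolation=cv2.INTER_CUBIC))
s=manip.get_state(); M=R.from_quat(s["tool_rot"]).as_matrix()
go(532.3,362.5,60,98.4)
hsv=cv2.cvtColor(f["image"],cv2.COLOR_RGB2HSV)
w=(hsv[...,2]>150)&(hsv[...,1]<60)
n,l,st,c=cv2.connectedComponentsWithStats(w.astype(np.uint8))
for i in range(1,n):
    if st[i,4]>200 and st[i,1]<150: print(st[i]); rectfit(f,l==i,18)
c=rectfit(f,box(f,225,155,345,238),84); p=onplane(f,[(281.5,187)],84.)[0]; print(np.round(M.T@(p-s["ee_pos"]),1))
print(c)
E
```

```text
now [523.7 297.8  80.8] yaw 96.4 tilt [-0.0031 -0.0014] k 2
[[[3.16, 0.79, 1.04, -0.017], [3.15, 0.84, 1.04, -0.017]]]
[ 265   67   73   30 1901]
rect 525.9 401.8 size 49.8 18.0 ang 8.61
rect 520.1 331.5 size 56.7 40.6 ang 6.5
[41.9  0.4 -3.3]
(520.1376342773438, 331.50518798828125, 6.499876976013184)
```

View pics/w18c.png

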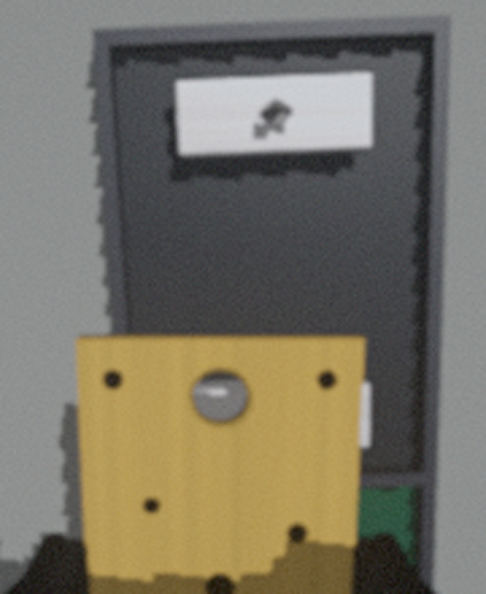

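Call:
{"name": "play_rows", "arguments": {"series": [[[3.1,0.8,1.0,-0.017],[3.1,0.8,1.0,-0.017],[0,0,0,0],[0,0,0,0],[0,0,0,0]]]}}

```text
time: 27.43
ee_pos: [533.1, 360.6, 62.0]
tool_rot: [0.654, 0.756, -0.001, 0.0]
wrist_force: [0.8, -0.4, -2.8]
grip_width: 55.2
```

```bash
python3 - <<'E'
from h import *
for i in range(3): viewer.grab_frame("wrist")
f=snap("wrist","w19")
go(532.3,361.5,60,98.4)
im=f["image"][100:260,200:370,::-1]; cv2.imwrite("pics/w19c.png",cv2.resize(im,None,fx=3.7,fy=3.7,interpolation=cv2.INTER_CUBIC))
E
```

```text
now [533.8 360.6  62.9] yaw 98.3 tilt [ 0.0007 -0.0007] k 1
[[[0.11, -0.14, 0.29, -0.003]]]
```

View pics/w19c.png

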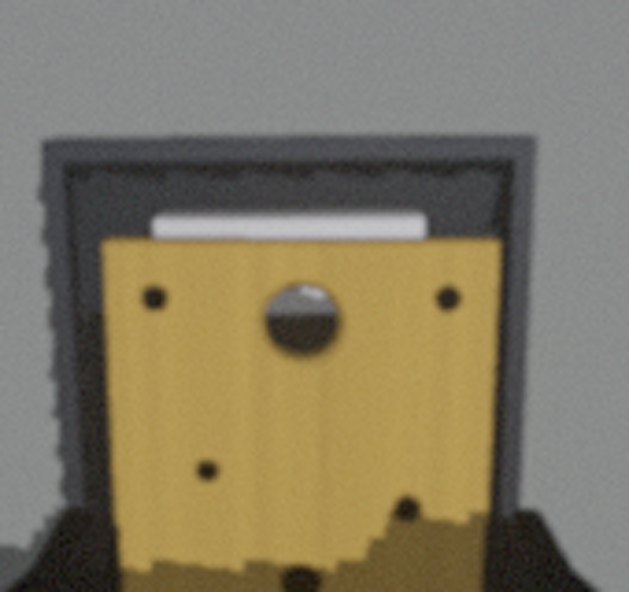

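```bash
cat >> h.py <<'E'
def meas(f,s,pl,rest,dz=3.2):
    """pl: plate TL,TR,hole px ; rest: px pts at z18; tool-frame coords"""
    M=R.from_quat(s["tool_rot"]).as_matrix(); e=np.array(s["ee_pos"])
    for n,p in pl.items(): print(n,np.round((M.T@(onplane(f,[p],e[2]+dz)[0]-e)),1))
    for n,(p,z) in rest.items(): print(n,np.round((M.T@(onplane(f,[p],z)[0]-e)),1))
    for n,w in dict(pinD=(526.4,402.0,32),pinR=(538.1,322.9,32)).items():
        print(n,np.round(M.T@(np.array(w)-e),1),"px",proj(f,[w]))
E
python3 - <<'E'
from h import *
f=load("w19"); s=manip.get_state()
q=lambda a,b:(200+a/3.7,100+b/3.7)
meas(f,s,dict(TL=q(102,240),TR=q(501,240),hole=q(303,320)),dict(rL=(q(152,214),18),rR=(q(427,212),18),cL=(q(43,140),12),cR=(q(537,136),12)))
E
```

```text
TL [ 52.4 -27.7  -3.3]
TR [52.3 28.8 -3.2]
hole [40.8  0.7 -3.2]
rL [ 51.1 -26.8  44.9]
rR [51.4 23.6 44.9]
cL [ 64.2 -47.3  50.9]
cR [64.8 44.3 50.9]
pinD [42.  -1.5 30.9] px [[278.2960806  174.30600944]]
pinR [-37.9  -1.2  31. ] px [[279.01199001 286.07437089]]
```

Call:
{"name": "play_rows", "arguments": {"series": [[[0.15,-0.22,1.0,0],[0,0,1.0,0],[0,0,0,0],[0,0,0,0],[0,0,0,0]]]}}

```text
time: 28.05
ee_pos: [530.7, 363.3, 42.4]
tool_rot: [0.654, 0.757, -0.0, -0.0]
wrist_force: [0.7, 0.4, -1.3]
grip_width: 54.9
```

```bash
python3 - <<'E'
from h import *
for i in range(3): viewer.grab_frame("wrist")
f=snap("wrist","w20")
go(532.3,361.5,60,98.4)
im=f["image"][100:260,200:370,::-1]; cv2.imwrite("pics/w20c.png",cv2.resize(im,None,fx=3.7,fy=3.7,interpolation=cv2.INTER_CUBIC))
E
```

```text
now [531.  363.6  43. ] yaw 98.4 tilt [0.0004 0.0004] k 1
[[[-0.22, 0.1, -1.7, -0.001]]]
```

View pics/w20c.png

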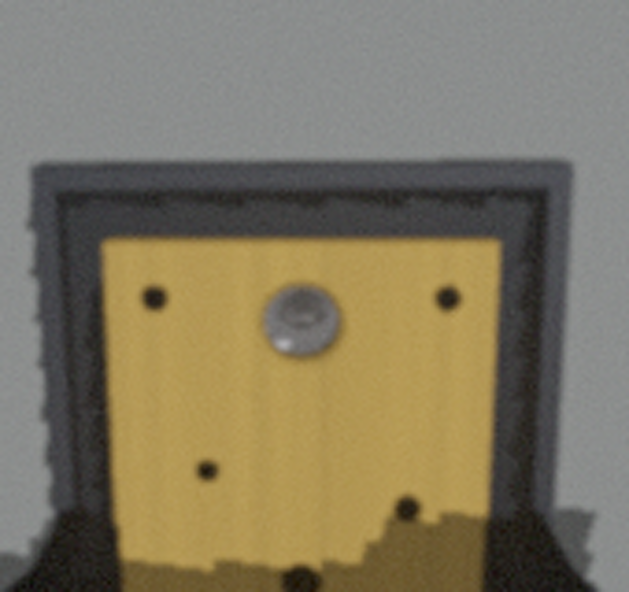

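```bash
python3 - <<'E'
from h import *
f=load("w20"); s=manip.get_state()
q=lambda a,b:(200+a/3.7,100+b/3.7)
meas(f,s,dict(TL=q(102,240),TR=q(501,240),hole=q(303,320)),dict(tip=(q(301,312),32),cL=(q(33,166),12),cR=(q(572,162),12)))
im=f["image"][170:210,260:300,::-1]; cv2.imwrite("pics/w20d.png",cv2.resize(im,None,fx=14,fy=14,interpolation=cv2.INTER_CUBIC))
E
```

```text
TL [ 52.6 -27.7  -3.2]
TR [52.6 28.9 -3.2]
hole [41.   0.8 -3.2]
tip [39.5  0.5 11. ]
cL [ 60.9 -44.9  31. ]
cR [61.5 46.4 31.1]
pinD [38.7  1.  11. ] px [[282.25908534 185.73781712]]
pinR [-41.3   1.1  11. ] px [[282.33907854 306.50163551]]
```

View pics/w20d.png

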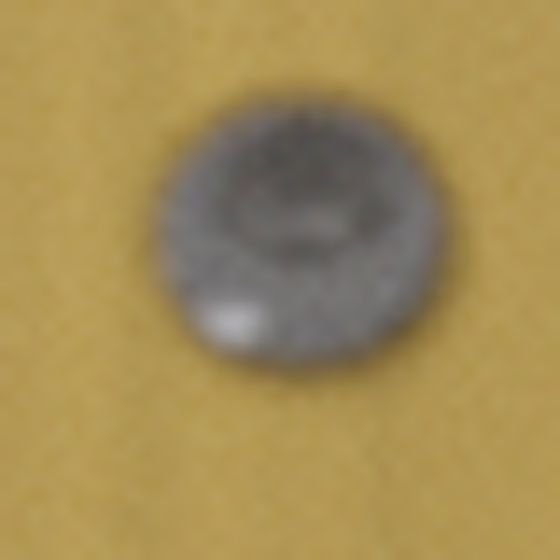

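Call:
{"name": "play_rows", "arguments": {"series": [[[-0.2,0.02,0.3,0],[0,0,0.2,0],[0,0,0,0],[0,0,0,0],[0,0,0,0]]]}}

```text
time: 28.67
ee_pos: [531.3, 361.5, 37.7]
tool_rot: [0.654, 0.757, 0.0, -0.0]
wrist_force: [0.4, 0.2, -1.8]
grip_width: 55.2
```

```bash
python3 - <<'E'
from h import *
for i in range(3): viewer.grab_frame("wrist")
f=snap("wrist","w21"); s=manip.get_state()
go(532.3,361.5,60,98.4)
q=lambda a,b:(200+a/3.7,100+b/3.7)
meas(f,s,dict(hole=q(303,320)),{})
im=f["image"][170:210,260:300,::-1]; cv2.imwrite("pics/w21d.png",cv2.resize(im,None,fx=14,fy=14,interpolation=cv2.INTER_CUBIC))
E
```

```text
now [531.3 361.5  37.8] yaw 98.4 tilt [0.     0.0001] k 1
[[[-0.01, 0.1, -2.22, -0.001]]]
hole [41.1  0.8 -3.2]
pinD [40.8  1.   5.8] px [[282.27865807 183.83477477]]
pinR [-39.1   1.1   5.8] px [[282.35433254 308.30735906]]
```

View pics/w21d.png

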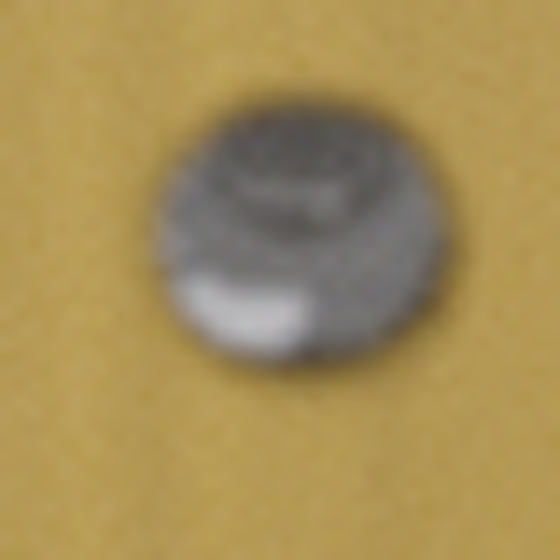

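Call:
{"name": "play_rows", "arguments": {"series": [[[0,0,0.4,0],[0,0,0.3,0],[0,0,0.3,0],[0,0,0,0],[0,0,0,0]]]}}

```text
time: 29.28
ee_pos: [531.1, 361.3, 27.3]
tool_rot: [0.654, 0.757, -0.0, -0.0]
wrist_force: [-0.2, 0.2, -2.5]
grip_width: 55.1
```

Call:
{"name": "play_rows", "arguments": {"series": [[[0,0,0.2,0],[0,0,0.2,0],[0,0,0.2,0],[0,0,0,0],[0,0,0,0]]]}}

```text
time: 29.7
ee_pos: [531.2, 361.3, 21.5]
tool_rot: [0.654, 0.757, -0.0, -0.0]
wrist_force: [0.2, -0.4, -2.1]
grip_width: 54.8
```

Call:
{"name": "play_rows", "arguments": {"series": [[[0,0,0.08,0],[0,0,0.05,0],[0,0,0,0],[0,0,0,0]]]}}

```text
time: 30.03
ee_pos: [531.5, 361.5, 20.9]
tool_rot: [0.654, 0.757, 0.0, 0.0]
wrist_force: [-2.1, -2.4, 5.3]
grip_width: 55.3
```

```bash
python3 - <<'E'
from h import *
f=snap("wrist","w22"); s=manip.get_state(); print(s["ee_pos"],s["wrist_force"])
im=f["image"][100:260,200:370,::-1]; cv2.imwrite("pics/w22c.png",cv2.resize(im,None,fx=3.7,fy=3.7,interpolation=cv2.INTER_CUBIC))
E
```

```text
[531.43264799 361.54643706  20.9438382 ] [-0.94731872 -2.58807256  5.1631936 ]
```

View pics/w22c.png

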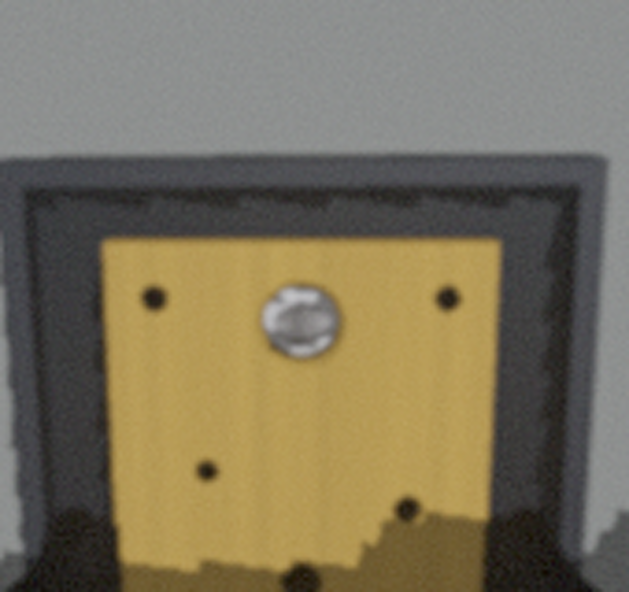

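Call:
{"name": "play_rows", "arguments": {"series": [[[0,0,0,0],[0,0,0,0],[0,0,0,0],[0,0,0,0],[0,0,0,0]]], "hand": 0.6}}

```text
time: 30.5
ee_pos: [531.3, 361.4, 20.2]
tool_rot: [0.654, 0.757, 0.0, -0.0]
wrist_force: [0.3, -0.1, 0.4]
grip_width: 68.7
```

Call:
{"name": "play_rows", "arguments": {"series": [[[0,0,-1.0,0],[0,0,-3.0,0],[0,0,-4.0,0],[-2.0,0,-3.0,0],[-4.0,0,-3.0,0]]]}}

```text
time: 30.92
ee_pos: [537.6, 313.0, 159.1]
tool_rot: [0.651, 0.759, 0.002, -0.001]
wrist_force: [1.0, -0.4, -0.3]
grip_width: 69.5
```

Call:
{"name": "play_rows", "arguments": {"series": [[[-4,0,0,0],[-4,0,-1,0],[-4,0,-1,0],[0,0,0,0],[0,0,0,0]]]}}

```text
time: 31.33
ee_pos: [557.9, 186.7, 176.7]
tool_rot: [0.656, 0.755, 0.0, 0.001]
wrist_force: [-0.3, 0.5, -0.6]
grip_width: 69.8
```

```bash
python3 - <<'E'
from h import *
for i in range(2): viewer.grab_frame("wrist")
f=snap("wrist","w23"); s=manip.get_state(); print(s["ee_pos"],s["wrist_force"])
t=snap("top","top1")
P,uv=cloud(f)
m=(abs(P[:,0]-532)<60)&(abs(P[:,1]-362)<60)&(box(f,0,0,560,240)[uv[:,1],uv[:,0]])
Q=P[m]; 
A=np.c_[Q[:,:2]-[532.3,362.5],np.ones(len(Q))]; print(m.sum(),np.linalg.lstsq(A,Q[:,2],rcond=None)[0])
E
```

```text
[556.00190245 191.50321901 175.71072263] [0.15609282 0.23102181 0.21966518]
4533 [1.79180648e-02 2.45450942e-02 2.42370267e+01]
```

View pics/w23.png

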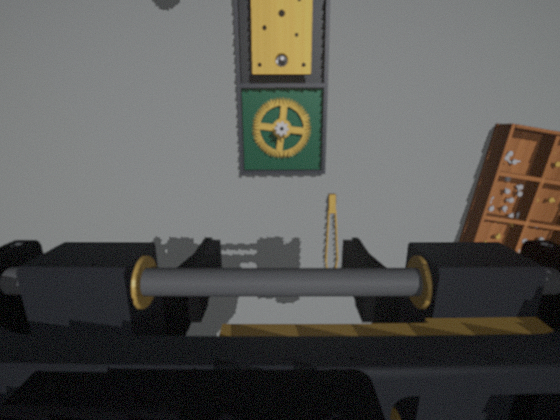

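View pics/top1.png

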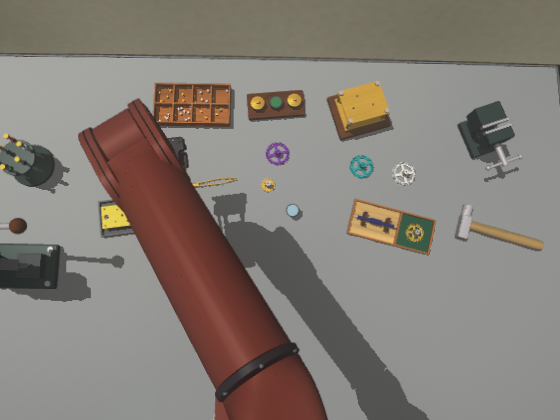

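Call:
{"name": "play_rows", "arguments": {"series": [[[-4,0,-1,0],[-4,0,-1,0],[-2,0,0,0],[0,0,0,0],[0,0,0,0]]]}}

```text
time: 31.95
ee_pos: [571.1, 91.1, 195.1]
tool_rot: [0.654, 0.757, -0.0, -0.0]
wrist_force: [0.1, 0.9, 0.2]
grip_width: 69.2
```

```bash
python3 - <<'E'
from h import *
for i in range(3): viewer.grab_frame("wrist")
f=snap("wrist","w24")
c=(532.3,362.5)
P,uv=cloud(f); sat=box(f,0,0,560,240)[uv[:,1],uv[:,0]]
def fit(m):
    Q=P[m]; A=np.c_[Q[:,:2]-c,np.ones(len(Q))]; k=np.ones(len(Q),bool)
    for _ in range(4):
        x=np.linalg.lstsq(A[k],Q[k,2],rcond=None)[0]; r=abs(Q[:,2]-A@x); k=r<1.5
    print(m.sum(),k.sum(),np.round(x,4))
near=(abs(P[:,0]-532)<60)&(abs(P[:,1]-362)<60)
fit(near&sat&(abs(P[:,2]-24)<4)); fit((abs(P[:,2])<6)&(abs(P[:,0]-532)<200)&(abs(P[:,1]-362)<150)&~sat)
rectfit(f,box(f,200,20,330,120)&(np.arange(420)[:,None]<130)&True,24)
E
```

```text
0 0 [0. 0. 0.]
23956 21133 [7.000e-04 4.000e-04 8.177e-01]
rect 545.0 239.8 size 67.3 49.7 ang 8.5
```

View pics/w24.png

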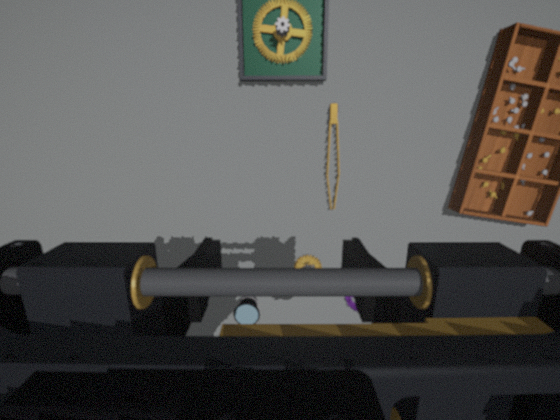

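Call:
{"name": "play_rows", "arguments": {"series": [[[4,0,0,0],[4,0,0,0],[4,0,0,0],[4,0,0,0],[4,0,0,0]]]}}

```text
time: 32.57
ee_pos: [540.7, 292.0, 195.5]
tool_rot: [0.653, 0.757, 0.0, -0.0]
wrist_force: [0.4, -0.4, -0.1]
grip_width: 69.9
```

Call:
{"name": "play_rows", "arguments": {"series": [[[0,0,0,0],[0,0,0,0],[0,0,0,0]]]}}

```text
time: 32.82
ee_pos: [541.4, 289.8, 195.1]
tool_rot: [0.653, 0.758, -0.0, -0.0]
wrist_force: [0.5, -0.6, 0.8]
grip_width: 69.3
```

```bash
python3 - <<'E'
from h import *
f=snap("wrist","w25")
c=(532.3,362.5)
P,uv=cloud(f); sat=box(f,0,0,560,230)[uv[:,1],uv[:,0]]
def fit(m):
    Q=P[m]; A=np.c_[Q[:,:2]-c,np.ones(len(Q))]; k=np.ones(len(Q),bool)
    for _ in range(4):
        x=np.linalg.lstsq(A[k],Q[k,2],rcond=None)[0]; r=abs(Q[:,2]-A@x); k=r<1.5
    print(m.sum(),k.sum(),np.round(x,4))
near=(abs(P[:,0]-532)<60)&(abs(P[:,1]-362)<60)
fit(near&sat&(abs(P[:,2]-24)<5)); fit((abs(P[:,2])<6)&(abs(P[:,0]-532)<200)&(abs(P[:,1]-362)<150)&~sat)
n,l,st,_=cv2.connectedComponentsWithStats(box(f,0,0,560,230).astype(np.uint8))
for i in range(1,n):
    if st[i,4]>800: print(st[i]); rectfit(f,l==i,24)
E
```

```text
5145 4887 [1.60000e-03 2.40000e-03 2.47338e+01]
74383 66744 [8.000e-04 7.000e-04 7.453e-01]
[ 254   71   57  106 5546]
rect 531.4 361.7 size 105.8 58.5 ang 98.52
[ 248  183   70   47 2655]
rect 545.0 273.9 size 77.9 54.1 ang 8.45
[ 466  210   94   20 1220]
rect 822.7 298.5 size 101.0 21.9 ang 8.28
```

View pics/w25.png

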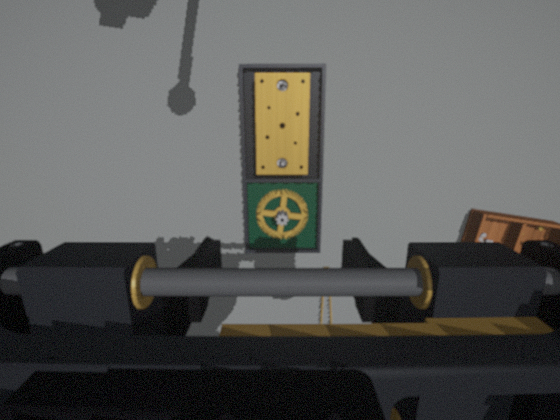

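```bash
python3 - <<'E'
from rig import job
print(job.sign_off())
E
```

```text
the job is handed in; nothing more can be done
None
```

I made up both kits and handed the job in at about 33 s. All four parts went in on the first try, and no check failed.

- **Plate:** it lies level on both rests (tilt about 0.003 rad, top 24 mm over the counter) with both pins showing through its holes. The camera puts its centre about 1 mm from the seat middle and its angle within about 0.2 deg.
- **Largest wheel:** flat, pinion up, in the middle of the carrier's compartment.
- **Middle wheel and arbor:** the wheel lies flat, pinion up, in the tray's compartment. The arbor lies in both saddle notches, centred between them. I judged these by eye in the wrist and top pictures after letting go, not by a fresh measurement.
- **Left alone:** in the last top view the smallest wheel, the tweezers and the eyeglass are where they started, as are the coloured look-alikes.

The camera readings of the plate in the grip varied by 1–2 mm, which is within the stated calibration. I therefore lined up the pin with the hole in the wrist picture before lowering the plate. Contact force at seating was about 5 N.

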